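Trip-test the bench breaker, reset it and press its terminal cover home

TASK

Test the breaker box on the bench: push its round test button right in and keep it in until the lever has dropped, then let the button go and lift the lever back up so that it stays up by itself. Then take the loose terminal cover, set it over the terminal block and press it down until it snaps fully home, flat on the deck; finish while still pressing the cover down firmly - do not back off at the end. Leave the other things on the bench alone.

Things in the scene. Friction and masses are not known exactly. Their poses are not given: they have to be found in the camera images.
- breaker: breaker box, fixed to the bench: grey housing 84 (x) x 216 (y) x 40 high, foot plate 110 x 226 x 6. Origin: centre of the underside. z up; its -x side is the front, over which the lever falls; along its y the test button sits at -92, the lever at -22, the terminal block at +58. Its flat top (the deck) is 40 above the bench
- button_top (a point): centre of the top face of the round steel test button (22 across), on the deck at the box's (-36, -92), 62.5 above the bench when not pressed (22.5 above the deck)
- test_button (a joint): test button travel, 0 = out, grows to 0.006 m when pushed right in (about 4 N); springs back. From about 0.004 m on it tips the lever over
- lever_grip (a point): middle of the black paddle at the lever's end (9 thick x 14 wide along the box's y x 26 long along the lever), 46 from the hinge axis. The paddle can be pinched across its 14 mm width and turns in such a pinch, but may slip or lag behind a little on the way up, so watch its angle
- lever_hinge (a point): centre of the lever's hinge; axis parallel to the box's y, 42 above the bench, 20 in front of the box's middle (box x = -20, y = -22)
- lever (a joint): lever angle, rad. 0 = up (leaning 0.3 back from vertical, to the box's +x, on its stop); grows as it falls forward to the box's -x; 1.75 = dropped (0.12 above horizontal, paddle middle about 24 in front of the box's front face, 47 above the bench). Falls by its weight to either end from its tipping point at about 0.3
- seat (a point): centre of the terminal block's foot on the deck, 40 above the bench (box x = 0, y = +58), axes as the box. The black block round it is 49 x 49, straight-sided up to 14 above the deck, then tapering to 39 x 39 at 24 above the deck. Its front and back faces carry a spring catch each, standing out 3 mm, 4 to 12 above the deck
- cover: loose terminal cover, grey box open below, 64 (x) x 58 (y) x 30 high plus a rib on top, 80 g, open side down on the bench. Inside 51.4 (x, between snap lips) x 52 (y): 1.2 to 1.5 play each side on the block. Origin: centre of its open underside; z up. Its x must lie along the box's x, either way round. Home: origin at seat
- cover_rib (a point): centre of the top of the cover's grip rib (12 wide along the cover's x, 34 long along its y, 18 high), 48 above the underside. Set loosely on the block the cover rests about 8 above home; about 8 to 12 N push it over the catches, the force drops from about 4 above home and it comes down on the deck
- measure: tape measure 36 x 75 x 67, bystander behind the work; origin: centre of its underside
- driver: screwdriver 211 long, bystander behind the work; origin: centre of its underside
- marker_2: marker pen 141 long, bystander to the left; origin: centre of its underside
Mind the look-alikes: they are no part of the job. What is shaped like the cover but turquoise is not meant.

How it is judged (in metres and radians):
On the way, in this order (a step that is already met when the one before it is completed fails the run):
1. the test button is held in while the lever drops (value of joint test_button above 0.003 m and value of joint lever above 1.4 rad), for 0.05 s.
2. the lever is back up, clear of the robot, and the button is out (value of joint lever below 0.12 rad and value of joint test_button below 0.0015 m and contact force between each of the arm, the fingers and lever below 0.1 N), for 0.3 s.
3. the cover has snapped home on the terminal block (z of cover in the frame of seat below 0.002 m and horizontal distance between cover and seat below 0.004 m and angle between the x axis of cover and the x axis of seat, either way round below 0.1 rad), for 0.1 s.
At the end, for the whole second after the job is handed in: the cover sits on the terminal block within 2 mm of home in height and 4 mm sideways, level and square (0.06 and 0.1 rad), it is pressed onto the box with more than 4 N through the last second, and the lever is up (within 0.12 rad) (all of step 3 and z of cover in the frame of seat above -0.003 m and angle between cover's own z axis and vertical below 0.06 rad and contact force between cover and breaker above 4 N and value of joint lever below 0.12 rad); the arm keeps its last pose, push and grip.
It fails at once if the tape measure is moved more than 3 cm (distance of measure from where it was at the start of the episode above 0.03 m).
It fails at once if the screwdriver is moved more than 3 cm (distance of driver from where it was at the start of the episode above 0.03 m).
It fails at once if the marker is moved more than 3 cm (distance of marker_2 from where it was at the start of the episode above 0.03 m).
It also fails if it takes over 72 s, if anything falls off the work surface, if the arm or the gripper's body presses on something with over 40 N, if the wrist force passes 120 N, or if a joint passes its speed limit or range.

ROBOT

A 6-joint arm with a two-finger parallel gripper is mounted at the origin on a cart in front of the work surface, level with it; the furniture and walls round the work are solid. World frame = base frame: x ahead of the robot, y to its left, z up, the work surface at z = 0. Lengths are in mm, angles in degrees, forces in N, time in s.
With the tool pointing down it reaches from about 375 to 750 mm from the base axis. Payload 9 kg.
Tool frame: the origin (TCP) lies at the very end of the fingers, on their centre line; the grasp point (between the pads) lies 19 mm behind it (arm.tcp_to_grasp is the distance from the TCP to the grasp point, in mm); z points along the fingers, y is the line along which they close (so a half turn about z gives the same grasp; the last joint's range is limited). The gripper opens to 85 mm and grips with 20 to 120 N. Pads are 22 mm wide; open, the fingers measure 114 mm over their backs; the gripper's body (76 mm by 85 mm) begins 54 mm behind the grasp point. The pads swing forward as they close: fully open they stand 13 mm farther back than shut.
Start: joints at [-82.661, 5.964, 5.575, 89.605, 0, 77.527], TCP at [203.381, -564.511, 231.331] pointing down, gripper open.
Joint ranges: [-171.21, 171.21], [-48.23, 106.86], [-62.78, 66.21], [-105.2, 120.99], [-86.42, 89.51], [-180, 180]. Speed limits (degrees/s): [127.2, 127.2, 147.25, 180, 180, 180].

INTERFACE

Orientations are given as a 3x3 rotation matrix whose columns are the frame's x, y, z axes.
In Python, from cell import arm, imaging gives the robot as it stands.
- The arm moves only by the tool step_arm, never from a script. Its arguments are lists of equal length, an entry for each row: "fingers": the opening in per cent of the stroke, from 0 (shut) to 100 (fully open); "delta_pos": the shift along the tool's x, y, z in mm, a list of three; "yaw": the turn about the tool's z in rad. A call has exactly 5 rows; each row is the pose to reach, as a shift and turn from the pose commanded when the call began, along the tool's axes at that moment; what a row does not reach only later rows make up. A row lasts 1/10 s, in which the tool goes at most 50 mm and 8.59 degrees, less where a joint would pass 70% of its speed; a pose out of reach is approached as far as the arm can. A call with a gripper value outside its range is refused whole. The fingers move at their own pace and stop on an object; the grip force is fixed at half the most. Time passes only in rows, so rows that repeat a pose let the fingers close, or fill a call up. It gives the time, the measured TCP pose, the force, the opening and the grip force at its end, in the units of the state.
- arm.get_obs(): the state, without advancing time (a new reading comes with each control period).
- imaging.get_image(name): name is "scene" or "side" or "wrist"; returns a dict with "image" (420x560x3 uint8, red, green, blue), "fov_y" (degrees; the focal length in pixels is half the picture's height over the tangent of half this angle, whatever the lens; pixels are square), "cx", "cy" (the principal point, pixels), "D" ([k1, k2, p1, p2, k3] as OpenCV has them; the pictures are not rectified), "R" (3x3) and "t" (3): a world point X has camera coordinates R X + t. Camera axes: x right, y down, z forward; pixel columns grow to the right and rows downward; lengths in mm; the calibration is good to about 2 mm. A picture is of the moment at which its call begins. There is no depth.
- arm.finish_job(): hands the job in; it is judged then, once.
The state is a dict: "time_s": time; "q": joint angles; "dq": joint speeds; "tau": joint torques, N m; "ee_pos": TCP position; "eef_rot": TCP orientation; "force": force on the tool from outside, world axes, zero at the start; "wrist_torque": the same for the moment, N m; "opening": finger opening in mm; "grasp_force": force on a finger pad.
Only numpy, scipy, OpenCV 4.12 (cv2) and the standard library are available. Lean on these libraries where they do the work, as an engineer would, in place of code of your own. Each camera call takes 0.05 s, during which the arm holds its last target. There are 200 camera calls.

## Working session

There is one attempt and no reset: what is moved stays moved. The work goes in short steps, Python scripts to look and compute and a tool call to move; the robot and the scene stay as the last step left them, time stands still between calls to the robot, and variables do not carry over. Pictures are saved under pics/ and viewed, at most 13 in all, crops included, and the job is handed in when it is done.

Besides the shell and the picture viewer there is one more tool, called after "Request:" as name([rows], argument=value, ...), one row to a line, values as JSON. step_arm: Moves the arm, as the interface text tells. Its arguments: {"type":"object","properties":{"fingers":{"type":"array"},"delta_pos":{"type":"array"},"yaw":{"type":"array"}},"required":["fingers","delta_pos","yaw"]}

```bash
mkdir -p pics; ls
python3 - <<'E'
from cell import arm, imaging
import cv2, numpy as np
o=arm.get_obs(); print(o['time_s'],o['ee_pos'],np.round(o['eef_rot'],3),o['opening'],arm.tcp_to_grasp)
for n in ['scene','side']:
    d=imaging.get_image(n); cv2.imwrite(f'pics/{n}0.png',d['image'][:,:,::-1]); print(n,d['fov_y'],d['cx'],d['cy'],d['D'],np.round(d['R'],3).tolist(),d['t'])
E
```

```text
pics
0.0 [ 203.32336478 -564.14985518  230.52983182] [[ 0.941  0.339 -0.   ]
 [ 0.339 -0.941  0.001]
 [ 0.    -0.001 -1.   ]] 85.0073875741127 18.700000000000003
scene 43.01022363423406 276.44009779123303 207.90934198329333 [-0.03637007  0.          0.          0.          0.        ] [[-0.675, -0.738, 0.021], [-0.451, 0.389, -0.803], [0.584, -0.551, -0.595]] [353.56097461 352.7464456  964.19792994]
side 42.69973339246053 272.1266430687939 209.27197105122178 [-0.12705617  0.          0.          0.          0.        ] [[0.986, -0.168, 0.003], [-0.071, -0.429, -0.901], [0.153, 0.888, -0.434]] [-559.95625728  108.81561281 1502.67998838]
```

View pics/scene0.png

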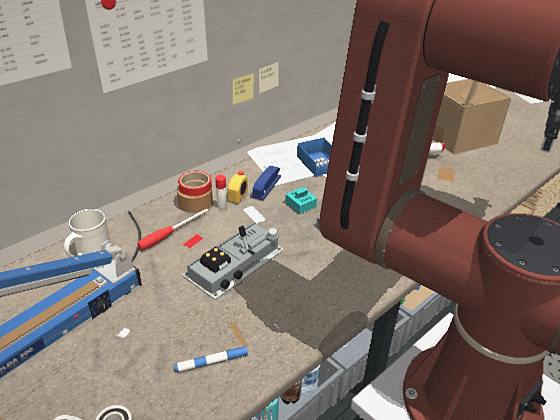

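View pics/side0.png

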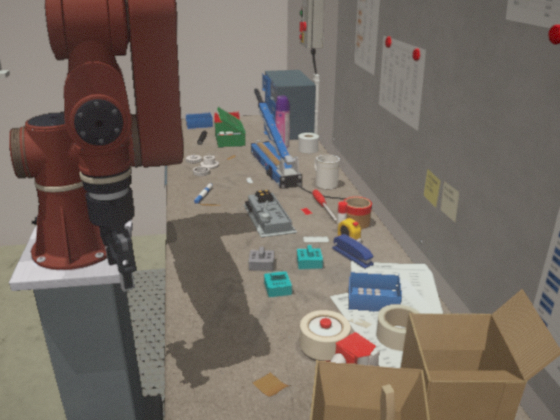

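The scene view shows the breaker at about (233,258), with its yellow-dotted block at (215,258), the lever at (241,235) and the button at (272,235). The side view shows the breaker at (268,213) and the grey cover at (262,260), with turquoise look-alikes at (310,258) and (278,284).

```bash
cat > h.py <<'E'
from cell import arm, imaging
import cv2, numpy as np
def cam(n,save=None):
    d=imaging.get_image(n)
    if save: cv2.imwrite(f'pics/{save}.png',d['image'][:,:,::-1])
    f=d['image'].shape[0]/2/np.tan(np.radians(d['fov_y']/2))
    d['K']=np.array([[f,0,d['cx']],[0,f,d['cy']],[0,0,1]]); d['D']=np.array(d['D']); d['R']=np.array(d['R']); d['t']=np.array(d['t'])
    return d
def ray(d,uv):
    p=cv2.undistortPoints(np.array([[uv]],float),d['K'],d['D'])[0,0]
    return -d['R'].T@d['t'], d['R'].T@np.array([p[0],p[1],1])
def onz(d,uv,z):
    c,r=ray(d,uv); return c+r*(z-c[2])/r[2]
def proj(d,X):
    return cv2.projectPoints(np.array(X,float).reshape(-1,1,3),cv2.Rodrigues(d['R'])[0],d['t'],d['K'],d['D'])[0][:,0]
def tri(d1,a,d2,b):
    c1,r1=ray(d1,a);c2,r2=ray(d2,b)
    s=np.linalg.lstsq(np.c_[r1,-r2],c2-c1,rcond=None)[0]
    p,q=c1+s[0]*r1,c2+s[1]*r2
    return (p+q)/2,np.linalg.norm(p-q)
E
python3 - <<'E'
from h import *
s=cam('scene');d=cam('side')
a=cv2.resize(s['image'][215:305,175:295],(800,600),interpolation=cv2.INTER_CUBIC)
b=cv2.resize(d['image'][180:285,230:310],None,fx=5.7,fy=5.7,interpolation=cv2.INTER_CUBIC)
cv2.imwrite('pics/c1.png',a[:,:,::-1]);cv2.imwrite('pics/c2.png',b[:,:,::-1])
print('block',onz(s,(215,258),62),'button',onz(s,(272,235),62))
print('cover side',onz(d,(262,262),25),'block side', onz(d,(264,196),62))
E
```

```text
block [559.33979071 152.50575797  62.        ] button [536.22829966   4.66812903  62.        ]
cover side [ 507.06878082 -200.95729688   25.        ] block side [563.88564569 127.36971025  62.        ]
```

View pics/c1.png

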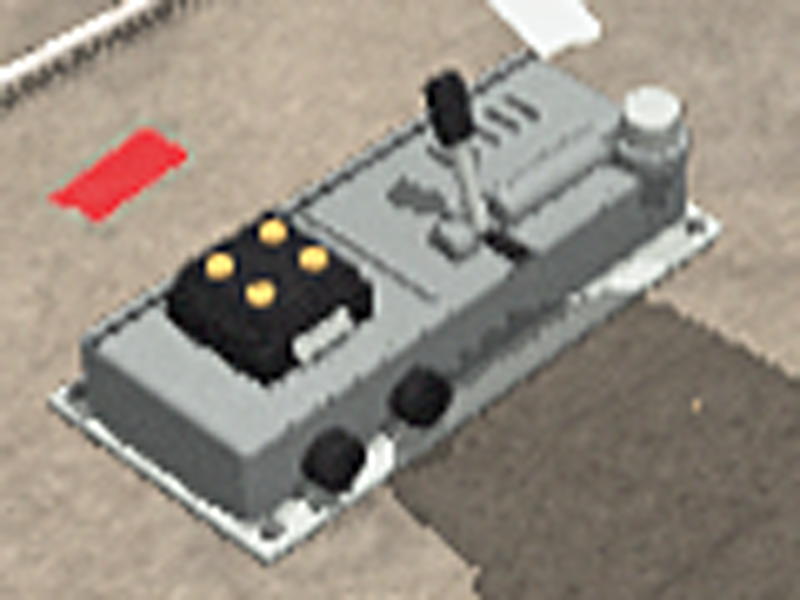

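View pics/c2.png

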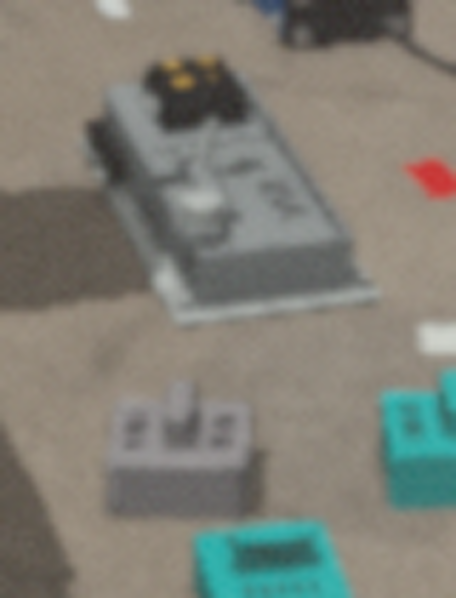

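The scene crop shows the button top at (653,108), four yellow screws averaging (266,262), and foot plate corners at (52,400), (268,558) and (718,230). The side crop shows the button at (200,200) and the grey cover at about (180,450), with its rib at (181,410).

Run:
```python
from h import *
s=cam('scene');d=cam('side')
S=lambda u,v:(175+u/800*120-.42,215+v/600*90-.42)
B=lambda u,v:(230+u/5.7-.41,180+v/5.7-.41)
A=[onz(s,S(*p),6) for p in [(52,400),(268,558),(718,230)]]
print('foot corners',np.round(A,1),np.linalg.norm(A[0]-A[1]),np.linalg.norm(A[2]-A[1]))
v=A[1]-A[2];print('yaw from front edge',np.degrees(np.arctan2(-v[0],v[1])))
bt=onz(s,S(653,108),62.5);sc=onz(s,S(266,262),64)
print('btn',bt,tri(s,S(653,108),d,B(200,197)),'screws',sc)
w=sc-bt; yaw=np.arctan2(w[1],w[0])-np.arctan2(150,36);print('yaw',np.degrees(yaw),np.hypot(*w[:2]),np.hypot(36,150))
c=(A[0]+A[2])/2; print('centre',c)
print('side foot corners',[np.round(onz(d,B(*p),6),1) for p in [(180,322),(380,293)]])
print('paddle',tri(s,S(449,105),d,B(212,135)))
# cover: top edges z=30, bottom z=0
for p,z in [((120,400),30),((108,460),30),((252,462),30),((110,515),0),((248,515),0),((181,383),48)]: print(p,np.round(onz(d,B(*p),z),1))
```

```text
foot corners [[614.5 206.4   6. ]
 [507.6 195.7   6. ]
 [530.3 -24.6   6. ]] 107.46637646909456 221.45519281276398
yaw from front edge 5.877841361966317
btn [546.51650905  -6.27601512  62.5       ] (array([545.01872428,  -4.66108941,  64.5169627 ]), np.float64(0.494737965470546)) screws [569.10096023 146.42015824  64.        ]
yaw 5.082424937191244 154.3573088532089 154.2595215861893
centre [572.42156121  90.91529082   6.        ]
side foot corners [array([531.1, -27.4,   6. ]), array([638. , -13.3,   6. ])]
paddle (array([569.05736647,  59.6585537 ,  75.23571056]), np.float64(19.624474603691166))
(120, 400) [ 485.4 -142.1   30. ]
(108, 460) [ 472.8 -195.    30. ]
(252, 462) [ 537.  -207.4   30. ]
(110, 515) [ 473.3 -194.2    0. ]
(248, 515) [ 535.7 -204.5    0. ]
(181, 383) [ 511.4 -162.    48. ]
```

Request:
step_arm([
  [38,-24,-14],
  [76,-48,-28],
  [114,-72,-42],
  [152,-96,-56],
  [190,-120,-70],
], fingers=[50,30,0,0,0], yaw=[0.05,0.1,0.15,0.2,0.25])

```text
time_s: 0.8
ee_pos: [342.2, -385.6, 301.9]
eef_rot: [[0.996, 0.093, 0.0], [0.093, -0.996, -0.0], [0.0, 0.0, -1.0]]
force: [0.7, -1.2, 0.9]
opening: 12.2
grasp_force: 0.0
```

Request:
step_arm([
  [32,-35,0],
  [64,-70,0],
  [97,-106,0],
  [130,-142,0],
  [150,-160,0],
], fingers=[0,0,0,0,0], yaw=[0,0,0,0,0])

```text
time_s: 1.3
ee_pos: [476.9, -210.6, 301.7]
eef_rot: [[0.995, 0.098, 0.001], [0.098, -0.995, 0.0], [0.001, 0.0, -1.0]]
force: [0.1, -0.9, 0.5]
opening: -0.2
grasp_force: 0.0
```

Run:
```python
from h import *
d=cam('wrist','w1'); o=arm.get_obs()
print(d['fov_y'],d['D'],np.round(d['R'],3).tolist(),d['t'],o['ee_pos'],o['q'], 'campos',-d['R'].T@d['t'])
print(proj(d,[[505,-175,30],[546,-6,62],[569,146,64]]))
```

```text
65.49550035554952 [0.00078179 0.         0.         0.         0.        ] [[0.097, -0.995, -0.0], [-0.945, -0.093, 0.313], [-0.311, -0.03, -0.95]] [-255.17528863  367.53110906  588.70135601] [ 478.353587   -208.98515445  301.41832861] [-3.80354720e+01 -6.06449248e+00  8.98823281e-01  9.69361120e+01
  1.00938761e-01  1.36266947e+02] campos [ 555.6260008  -202.17487924  444.03591753]
[[254.18658395 147.07114061]
 [101.74949826  97.73071151]
 [-46.03459782  59.84209305]]
```

View pics/w1.png

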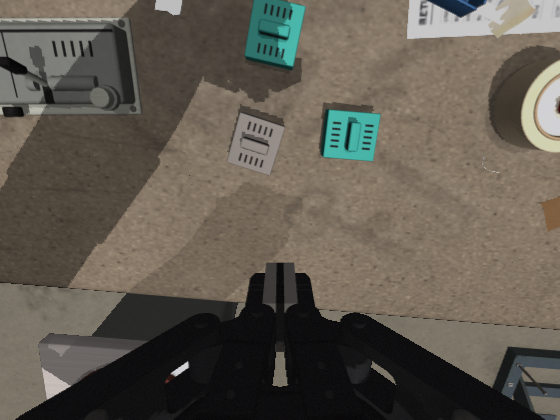

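The wrist view shows the grey cover at (256,142) with its rib at (254,146) and yaw of roughly -8°. The button is at (103,97). I'll turn half round on the way to keep joint 6 in range.

Request:
step_arm([
  [14,-42,11],
  [28,-84,22],
  [42,-126,33],
  [56,-168,44],
  [70,-210,55],
], fingers=[0,0,0,0,0], yaw=[-0.145,-0.29,-0.435,-0.58,-0.725])

```text
time_s: 1.85
ee_pos: [525.2, 3.8, 246.0]
eef_rot: [[0.677, 0.736, 0.0], [0.736, -0.677, -0.0], [0.0, 0.001, -1.0]]
force: [0.1, -1.1, -0.9]
opening: -0.1
grasp_force: 0.0
```

Request:
step_arm([
  [0,0,0],
  [0,0,0],
  [0,0,0],
  [0,0,0],
  [0,0,0],
], fingers=[0,0,0,0,0], yaw=[-0.145,-0.29,-0.435,-0.58,-0.725])

```text
time_s: 2.35
ee_pos: [525.0, 2.1, 246.2]
eef_rot: [[0.019, 1.0, -0.0], [1.0, -0.019, -0.0], [-0.0, -0.0, -1.0]]
force: [0.2, 0.7, 0.8]
opening: 0.2
grasp_force: 0.0
```

Request:
step_arm([
  [0,0,0],
  [0,0,0],
  [0,0,0],
  [0,0,0],
  [0,0,0],
], fingers=[0,0,0,0,0], yaw=[-0.145,-0.29,-0.435,-0.58,-0.725])

```text
time_s: 2.85
ee_pos: [525.0, 2.0, 246.2]
eef_rot: [[-0.649, 0.761, -0.0], [0.761, 0.649, -0.0], [-0.0, -0.0, -1.0]]
force: [0.5, 0.8, 0.2]
opening: -0.1
grasp_force: 0.0
```

Request:
step_arm([
  [0,0,0],
  [0,0,0],
  [0,0,0],
  [0,0,0],
  [0,0,0],
], fingers=[0,0,0,0,0], yaw=[-0.145,-0.29,-0.435,-0.58,-0.725])

```text
time_s: 3.35
ee_pos: [525.0, 2.0, 246.2]
eef_rot: [[-0.99, 0.139, -0.0], [0.139, 0.99, -0.0], [0.0, -0.0, -1.0]]
force: [-0.3, 0.7, 0.5]
opening: -0.0
grasp_force: 0.0
```

Run:
```python
from h import *
d=cam('wrist','w2'); o=arm.get_obs()
print(o['ee_pos'],o['q'],o['eef_rot'])
print(proj(d,[[546,-6,62],[569,146,64]]))
```

```text
[525.01136315   2.02401953 246.25012437] [-1.40655804e+01 -6.91801523e+00 -5.68823904e+00  9.12319551e+01
 -7.92069193e-03 -6.55716176e+00] [[-9.91425671e-01  1.30671859e-01 -7.04866181e-05]
 [ 1.30671867e-01  9.91425664e-01 -1.24855005e-04]
 [ 5.35672066e-05 -1.32995075e-04 -9.99999990e-01]]
[[274.53176176 210.95997011]
 [421.67287395 212.89652141]]
```

View pics/w2.png

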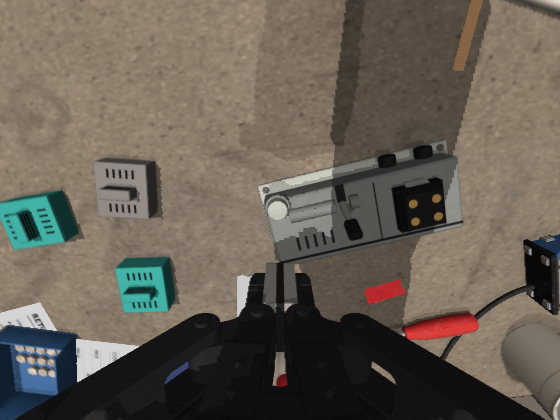

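The wrist view shows the button at (277,208), screws round (427,208), the lever paddle at (352,229) and the grey cover at (126,188).

Run:
```python
from h import *
d=cam('wrist'); im=d['image']; hsv=cv2.cvtColor(im,cv2.COLOR_RGB2HSV)
print('cam',-d['R'].T@d['t'])
m=((hsv[...,0]>12)&(hsv[...,0]<35)&(hsv[...,1]>120)&(hsv[...,2]>120)).astype(np.uint8)
m[:, :395]=0;m[:,450:]=0;m[:180]=0;m[235:]=0
n,l,st,c=cv2.connectedComponentsWithStats(m); 
pts=[c[i] for i in range(1,n) if st[i,4]>15]; print('screws',np.round(pts,1))
sc=[onz(d,p,64) for p in pts]; print(np.round(sc,1)); SC=np.mean(sc,0)
g=cv2.cvtColor(im,cv2.COLOR_RGB2GRAY)[190:228,258:298]
mb=(g>150).astype(np.uint8); n,l,st,c=cv2.connectedComponentsWithStats(mb); i=1+np.argmax(st[1:,4]); print('btn comp',st[i],c[i]+[258,190])
b=onz(d,c[i]+[258,190],62.5); print('btn',b,'screw centre',SC)
w=SC-b; print('yaw',np.degrees(np.arctan2(w[1],w[0])-np.arctan2(150,36)),np.hypot(*w[:2]))
# cover
roi=hsv[140:235,75:175]; rg=im[140:235,75:175].astype(int)
mc=((rg.max(2)-rg.min(2))<18).astype(np.uint8)
mc=cv2.morphologyEx(mc,cv2.MORPH_OPEN,np.ones((3,3))); mc=cv2.morphologyEx(mc,cv2.MORPH_CLOSE,np.ones((9,9)))
cs=max(cv2.findContours(mc,cv2.RETR_EXTERNAL,cv2.CHAIN_APPROX_NONE)[0],key=cv2.contourArea)
cv2.imwrite('pics/cov.png',np.hstack([cv2.resize(rg.astype(np.uint8)[:,:,::-1],None,fx=4,fy=4),cv2.resize(cv2.merge([mc*255]*3),None,fx=4,fy=4,interpolation=0)]))
r=cv2.minAreaRect(cs);bx=cv2.boxPoints(r)+[75,140];print(bx, [np.round(onz(d,p,30),1).tolist() for p in bx])
```

```text
cam [444.286653    13.07876488 388.59088065]
screws [[435.5 200. ]
 [412.3 205.2]
 [437.3 218. ]
 [414.3 223. ]]
[[555.5 160.5  64. ]
 [558.  136.7  64. ]
 [575.6 162.7  64. ]
 [578.  138.8  64. ]]
btn comp [  9  11  20  19 289] [276.78546713 210.17647059]
btn [545.37900998  -3.31290601  62.5       ] screw centre [566.77678872 149.68018682  64.        ]
yaw 5.533929724808719 154.48220410998607
[[ 92.75849342 156.4452858 ]
 [158.59056854 153.58301926]
 [161.32076263 216.37736511]
 [ 95.48868561 219.23962402]] [[468.1, -195.9, 30.0], [474.5, -123.9, 30.0], [545.4, -138.5, 30.0], [538.8, -215.1, 30.0]]
```

View pics/cov.png

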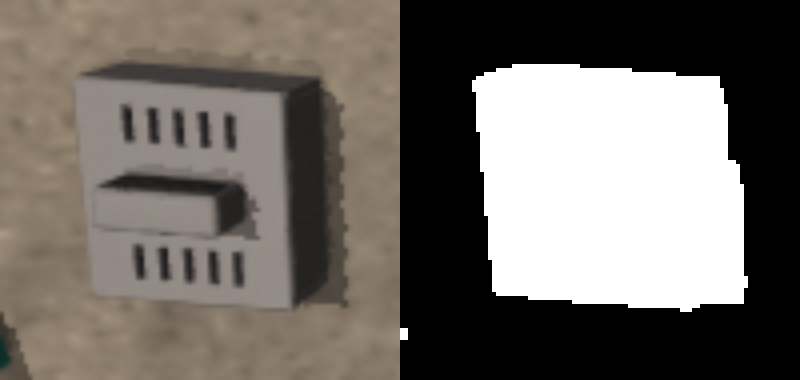

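The crop shows the cover's top face corners at (77,78), (287,93), (295,308) and (95,293), which is a clean measurement. Next is the move onto the button.

Request:
step_arm([
  [-7,-1,45],
  [-14,-2,90],
  [-21,-2.6,130],
  [-21,-2.6,160],
  [-21,-2.6,174],
], fingers=[0,0,0,0,0], yaw=[-0.1,-0.2,-0.228,-0.228,-0.228])

```text
time_s: 3.95
ee_pos: [543.6, -3.1, 69.0]
eef_rot: [[-0.997, -0.078, -0.004], [-0.078, 0.997, 0.001], [0.004, 0.001, -1.0]]
force: [0.5, 0.7, 0.9]
opening: -0.1
grasp_force: 0.0
```

Run:
```python
from h import *
d=cam('wrist','w3'); o=arm.get_obs(); print(o['ee_pos'],o['force'],o['q'][5],np.round(o['eef_rot'],3))
s=cam('scene')
a=cv2.resize(s['image'][185:305,175:335],(560,420),interpolation=cv2.INTER_CUBIC)
b=d['image'][100:420,100:560]
b=cv2.resize(b,(560,390))
c=np.vstack([a,b])[:, :, ::-1]
cv2.imwrite('pics/c3.png',cv2.resize(c,(415,600)))
```

```text
[543.27481444  -3.0202361   68.27191116] [-0.861231    0.07420257 -1.88259061] -18.63150065854283 [[-0.997 -0.079 -0.005]
 [-0.079  0.997  0.001]
 [ 0.005  0.002 -1.   ]]
```

View pics/c3.png

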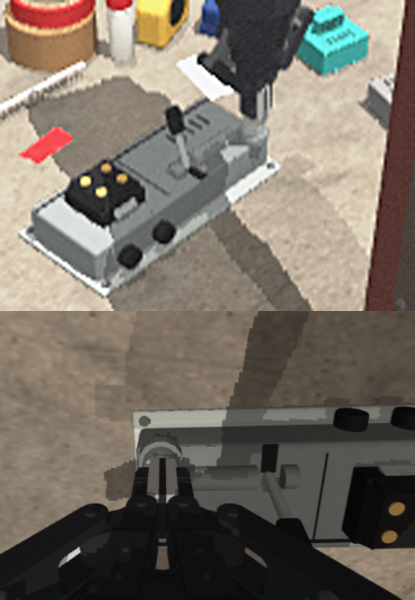

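Request:
step_arm([
  [0,0,3],
  [0,0,6],
  [0,0,9],
  [0,0,9],
  [0,0,9],
], fingers=[0,0,0,0,0], yaw=[0,0,0,0,0])

```text
time_s: 4.55
ee_pos: [545.7, -3.6, 63.7]
eef_rot: [[-0.997, -0.082, 0.001], [-0.082, 0.997, -0.0], [-0.001, -0.0, -1.0]]
force: [-0.5, -0.4, -0.8]
opening: -0.3
grasp_force: 0.0
```

Request:
step_arm([
  [0,0,2.5],
  [0,0,5],
  [0,0,7.5],
  [0,0,8],
  [0,0,8],
], fingers=[0,0,0,0,0], yaw=[0,0,0,0,0])

```text
time_s: 5.05
ee_pos: [545.9, -3.6, 56.4]
eef_rot: [[-0.997, -0.082, 0.001], [-0.082, 0.997, -0.0], [-0.001, -0.001, -1.0]]
force: [-2.2, 0.2, 11.1]
opening: 0.0
grasp_force: 5.6
```

Request:
step_arm([
  [0,0,0],
  [0,0,0],
  [0,0,0],
  [0,0,0],
  [0,0,0],
], fingers=[0,0,0,0,0], yaw=[0,0,0,0,0])

```text
time_s: 5.55
ee_pos: [546.0, -3.6, 56.4]
eef_rot: [[-0.997, -0.082, 0.001], [-0.082, 0.997, -0.001], [-0.001, -0.001, -1.0]]
force: [-3.5, 0.1, 11.1]
opening: -0.0
grasp_force: 5.7
```

Run:
```python
from h import *
d=cam('wrist','w4'); o=arm.get_obs(); print(o['ee_pos'],o['force'])
p,q=d['image'],cv2.imread('pics/w3.png')[:,:,::-1]
b=np.hstack([q[200:420,200:560],p[200:420,200:560]])
cv2.imwrite('pics/c4.png',b[:,:,::-1])
```

```text
[545.96497846  -3.60548581  56.4236251 ] [-3.21673957  0.83851879 11.20884643]
```

View pics/c4.png

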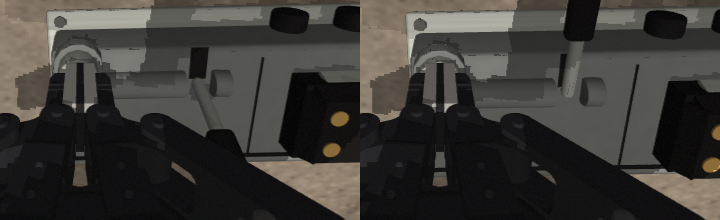

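The right half shows the lever dropped, paddle at about (583,15), while the button is held fully in (z 56.4). Now I release the button and move over the paddle.

Request:
step_arm([
  [0,0,-20],
  [0,0,-50],
  [8,20,-70],
  [20,45,-70],
  [31,70,-70],
], fingers=[0,0,20,45,45], yaw=[0,0,0,0,0])

```text
time_s: 6.1
ee_pos: [508.7, 64.2, 125.7]
eef_rot: [[-0.997, -0.081, 0.001], [-0.081, 0.997, -0.0], [-0.001, -0.0, -1.0]]
force: [0.0, -0.0, 0.0]
opening: 38.6
grasp_force: 0.0
```

Run:
```python
from h import *
d=cam('wrist','w5'); s=cam('scene'); o=arm.get_obs(); print(o['ee_pos'],o['force'],o['opening'])
print('pred paddle top wrist',proj(d,[[509,63.6,52]]),'scene',proj(s,[[509,63.6,49]]))
a=cv2.resize(d['image'][160:420,100:460],(500,361))
b=cv2.resize(s['image'][205:305,185:285],(300,300),interpolation=2)
c=np.zeros((361,800,3),np.uint8);c[:,:500]=a;c[:300,500:]=b
cv2.imwrite('pics/c5.png',c[:,:,::-1])
# dark paddle in wrist
g=cv2.cvtColor(d['image'],cv2.COLOR_RGB2GRAY); u,v=proj(d,[[509,63.6,52]])[0].astype(int)
print(g[v-30:v+34:4,u-30:u+34:4])
```

```text
[507.4029015   65.90335051 125.01496067] [ 0.99209944  0.42255772 -0.45033348] 38.72041761649969
pred paddle top wrist [[277.88173088 228.77953301]] scene [[260.5522675  256.22968797]]
[[149 149 148 146 142 146 144 132 126 125 122 118 119 125 128 140]
 [148 146 142 142 144 147 145 131 130 127 124 124 123 124 123 119]
 [144 127 136 148 153 152 147 127 125 127 128 144 133 126 117 114]
 [155 144 145 152 152 146  33  14  18  14  51 129 151 147 139 144]
 [161 164 145 156 165 143  26  29  27  25  38  95 148 146 144 141]
 [142 147 152 139 142 133  23  26  25  27  29  95 140 144 147 124]
 [175 178 182 183 185 182  25  27  27  26  32 174 195 191 195 196]
 [210 209 210 211 212 211  24  25  25  27  36 205 211 211 212 211]
 [212 212 211 213 205 211  29  26  28  26  36 117 204 211 211 211]
 [174 174 173 172 173 174  24  29  28  27  30  97 171 170 171 171]
 [ 63  63  63  63  65  66  29  30  32  29  21  65  66  65  66  66]
 [ 66  65  66  66  50  48  35  30  30  27  53  68  68  68  67  67]
 [ 67  69  67  60  48  49  67 146 198 115  69  69  70  70  69  69]
 [ 69  53  51  51  50  51  73 142 197 121  77  80  81  81  87  87]
 [137  83  83  83  82  83 136 134 198 120 134 139 140 139 139 140]
 [147  91  91  91  88  89 135 136 198 122 144 149 149 149 147 147]]
```

View pics/c5.png

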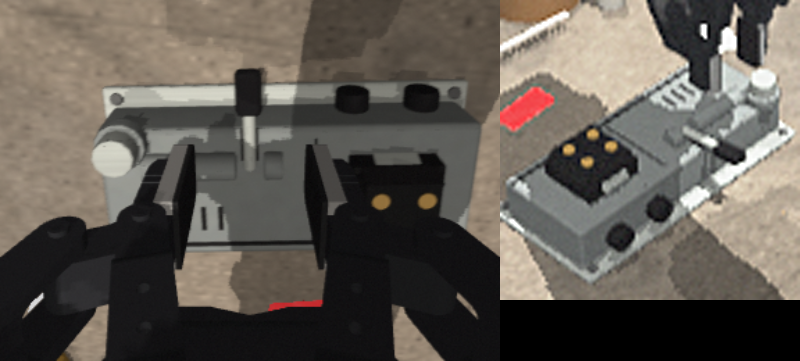

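The left view shows the paddle at (249,92) between the open fingers, within 1–2 mm of prediction. I'll descend and pinch.

Request:
step_arm([
  [0,1,30],
  [0,1,60],
  [0,1,80],
  [0,1,96],
  [0,1,96],
], fingers=[45,45,45,45,45], yaw=[0,0,0,0,0])

```text
time_s: 6.7
ee_pos: [506.9, 64.5, 26.5]
eef_rot: [[-0.997, -0.082, -0.004], [-0.082, 0.997, 0.0], [0.004, 0.001, -1.0]]
force: [0.0, -0.5, -0.2]
opening: 38.5
grasp_force: 0.0
```

Request:
step_arm([
  [0,0,0],
  [0,0,0],
  [0,0,0],
  [0,0,0],
  [0,0,0],
], fingers=[0,0,0,0,0], yaw=[0,0,0,0,0])

```text
time_s: 7.2
ee_pos: [509.3, 63.0, 30.4]
eef_rot: [[-0.997, -0.081, 0.001], [-0.081, 0.997, -0.004], [-0.001, -0.004, -1.0]]
force: [-1.3, -8.9, -0.3]
opening: 12.2
grasp_force: 59.5
```

Request:
step_arm([
  [-1,-0.5,-5.3],
  [-2.5,-1,-10.4],
  [-4.7,-1.5,-15.4],
  [-7.4,-1.5,-20],
  [-10.6,-1.5,-24.3],
], fingers=[0,0,0,0,0], yaw=[0,0,0,0,0])

```text
time_s: 7.7
ee_pos: [518.7, 63.8, 53.4]
eef_rot: [[-0.997, -0.082, -0.002], [-0.082, 0.997, -0.001], [0.002, -0.001, -1.0]]
force: [-1.1, -4.8, -11.5]
opening: 12.6
grasp_force: 58.5
```

Request:
step_arm([
  [-3.7,0,-3.9],
  [-7.9,0,-7.3],
  [-12.4,0,-10.2],
  [-17.2,0,-12.6],
  [-22.3,0,-14.4],
], fingers=[0,0,0,0,0], yaw=[0,0,0,0,0])

```text
time_s: 8.2
ee_pos: [540.0, 65.8, 67.8]
eef_rot: [[-0.997, -0.082, -0.004], [-0.082, 0.997, -0.001], [0.004, -0.0, -1.0]]
force: [-9.6, -4.2, -4.5]
opening: 12.6
grasp_force: 58.3
```

Run:
```python
from h import *
o=arm.get_obs(); print(o['ee_pos'],o['force'],o['grasp_force'])
```

```text
[540.01898193  65.79350749  67.75355971] [-9.63602181 -4.21581414 -4.53900119] 58.329702615737915
```

Request:
step_arm([
  [-5.3,0,-1.2],
  [-10.6,0,-1.8],
  [-16,0,-1.7],
  [-21.3,0,-1],
  [-27,0,0.2],
], fingers=[0,0,0,0,0], yaw=[0,0,0,0,0])

```text
time_s: 8.7
ee_pos: [568.1, 68.4, 68.9]
eef_rot: [[-0.997, -0.082, -0.002], [-0.082, 0.997, -0.0], [0.002, 0.0, -1.0]]
force: [-12.4, -1.1, 10.5]
opening: 11.1
grasp_force: 58.4
```

Run:
```python
from h import *
d=cam('wrist','w6');o=arm.get_obs(); print(o['ee_pos'],o['force'],o['grasp_force'])
s=cam('scene','s6')
# paddle predicted if up: mid at box x -6.4 ; angles for 0, .2, .4 rad
for a in (0,.2,.4,.8,1.2):
    dx=46*np.sin(.3-a); z=42+46*np.cos(.3-a); print(a,[np.round(proj(c,[[554.6+dx*.9953,67+dx*.0964,z]])[0]) for c in (d,s)])
```

```text
[568.84814157  68.37931754  68.50727544] [-2.96544286 -2.49376164 -2.70205932] 58.28434310853481
0 [array([278., 301.]), array([242., 232.])]
0.2 [array([278., 285.]), array([245., 233.])]
0.4 [array([277., 266.]), array([248., 235.])]
0.8 [array([277., 222.]), array([253., 240.])]
1.2 [array([276., 183.]), array([258., 247.])]
```

Request:
step_arm([
  [0,0,0],
  [0,0,0],
  [0,0,0],
  [0,0,-20],
  [0,0,-50],
], fingers=[20,45,45,45,45], yaw=[0,0,0,0,0])

```text
time_s: 9.3
ee_pos: [567.5, 68.4, 117.0]
eef_rot: [[-0.997, -0.082, -0.002], [-0.082, 0.997, 0.0], [0.002, 0.001, -1.0]]
force: [1.1, 0.9, 0.9]
opening: 38.0
grasp_force: 0.0
```

Request:
step_arm([
  [0,0,-40],
  [0,0,-70],
  [0,0,-70],
  [0,0,-70],
  [0,0,-70],
], fingers=[45,45,45,45,45], yaw=[0,0,0,0,0])

```text
time_s: 9.8
ee_pos: [568.1, 68.2, 186.7]
eef_rot: [[-0.997, -0.082, -0.001], [-0.082, 0.997, 0.0], [0.001, 0.0, -1.0]]
force: [-0.6, -0.5, -1.2]
opening: 38.3
grasp_force: 0.0
```

Run:
```python
from h import *
d=cam('wrist','w7');s=cam('scene','s7');o=arm.get_obs(); print(o['ee_pos'],o['force'],o['opening'],o['q'])
s0=cv2.imread('pics/scene0.png')[:,:,::-1].astype(int)
df=np.abs(s['image'].astype(int)-s0).sum(2)
print('diff near up paddle', df[226:240,236:250].mean(), 'diff near button',df[225:245,265:280].mean())
g=cv2.cvtColor(s['image'],cv2.COLOR_RGB2GRAY); print(g[222:246:2,232:256:2]); g0=s0.mean(2).astype(int); print(g0[222:246:2,232:256:2])
```

```text
[567.91713838  68.2127326  186.42532991] [-0.64011278 -0.10867072  0.04774406] 38.596140359589064 [-6.24488637e+00  9.56759866e-01 -4.27938035e+00  8.48737794e+01
 -2.84488743e-03 -1.09544108e+01]
diff near up paddle 194.19387755102042 diff near button 70.18
[[200 204 198 201 196 200 206 200 196 188 173 141]
 [202 194 201 192 213 206 203 193 202 202 137 189]
 [205 204 205 206 202 212 214 193 158 118 223 214]
 [209 203 207 198 210 209 208  95 187 219 214 212]
 [206 205 194 212 205 164  90 225 223 198 112 199]
 [200 202 181 213  58 188 220 224 123 151 232 118]
 [224 168 175  86 218 185 194  83 197 203 133 217]
 [132  45 190 212 223 164 140 227 170 215 213 212]
 [123 183 208 211  96 173 201 132 210 210 209 212]
 [207 205 201 207 215 168 215 209 210 209 193 203]
 [208 203 204 202 208 207 207 206 210 192 218 210]
 [208 204 202 202 205 208 203 211 129 203 194 179]]
[[171 171 169 165 160 167 167 169 164 158 143 113]
 [171 162 174 161 179 183 175 161 166 169 114 156]
 [171 168 178 178 118  32 147 160 133  98 185 178]
 [175 171 176 102  30  35  42  88 162 187 181 179]
 [170 172 163 192  27  47  35 201 188 168  95 168]
 [166 171 154 190  17  42  29 205 100 127 196 101]
 [185 178 145  77  33  47  32  77 169 172 114 180]
 [168  67 158 182 170  22 125 194 144 181 177 178]
 [101 183 173 182  86 121 188 108 176 176 176 179]
 [172 173 178 178 182 147 167 146 177 175 163 169]
 [177 132 138 184 180 178 124 184 178 181 185 185]
 [184  97 103  97  97 182 127 197 110 198 183 164]]
```

Run:
```python
from h import *
d=cam('wrist');s=cam('scene')
g=cv2.cvtColor(s['image'],cv2.COLOR_RGB2GRAY);gw=cv2.cvtColor(d['image'],cv2.COLOR_RGB2GRAY)
for a in (-.1,0,.1,.2,.3,.5,.8,1.2,1.5,1.75):
    dx=46*np.sin(.3-a); z=42+46*np.cos(.3-a); X=[[554.6+dx*.9953,67+dx*.0964,z]]
    u=proj(s,X)[0].round().astype(int);w=proj(d,X)[0].round().astype(int)
    print(a,u,g[u[1]-1:u[1]+2,u[0]-1:u[0]+2].mean().round(),w,gw[w[1]-2:w[1]+3,w[0]-2:w[0]+3].mean().round())
```

```text
-0.1 [241 231] 149.0 [279 222] 140.0
0 [242 232] 171.0 [279 217] 140.0
0.1 [243 232] 191.0 [279 212] 142.0
0.2 [245 233] 169.0 [279 207] 143.0
0.3 [246 234] 157.0 [279 201] 143.0
0.5 [249 236] 180.0 [278 189] 136.0
0.8 [253 240] 201.0 [278 171] 151.0
1.2 [258 247] 181.0 [278 151] 89.0
1.5 [260 252] 77.0 [278 140] 25.0
1.75 [261 256] 46.0 [278 136] 25.0
```

The lever fell back: it lagged in the pinch and never passed its tipping point. I'll repeat with more overtravel at the end.

Request:
step_arm([
  [20,-0.6,40],
  [40,-0.6,70],
  [59,-0.6,85],
  [59,-0.6,120],
  [59,-0.6,140],
], fingers=[45,45,45,45,45], yaw=[0,0,0,0,0])

```text
time_s: 10.5
ee_pos: [508.1, 62.9, 45.1]
eef_rot: [[-0.997, -0.082, -0.002], [-0.082, 0.997, 0.0], [0.002, 0.0, -1.0]]
force: [0.5, 0.1, 0.6]
opening: 38.7
grasp_force: 0.0
```

Request:
step_arm([
  [0,0,10],
  [0,0,18],
  [0,0,18],
  [0,0,18],
  [0,0,18],
], fingers=[45,45,45,0,0], yaw=[0,0,0,0,0])

```text
time_s: 11.0
ee_pos: [510.6, 62.8, 30.9]
eef_rot: [[-0.997, -0.082, 0.002], [-0.082, 0.997, 0.0], [-0.002, 0.0, -1.0]]
force: [-1.9, 1.5, 6.6]
opening: 12.6
grasp_force: 59.7
```

Request:
step_arm([
  [0,0,0],
  [0,0,0],
  [0,0,0],
  [0,0,0],
  [0,0,0],
], fingers=[0,0,0,0,0], yaw=[0,0,0,0,0])

```text
time_s: 11.5
ee_pos: [510.6, 62.8, 30.9]
eef_rot: [[-0.997, -0.083, 0.002], [-0.083, 0.997, 0.0], [-0.002, -0.0, -1.0]]
force: [-1.7, 1.9, 6.6]
opening: 13.0
grasp_force: 59.5
```

Request:
step_arm([
  [-1,0,-5.3],
  [-2.5,0,-10.4],
  [-4.7,0,-15.4],
  [-7.4,0,-20],
  [-10.6,0,-24.3],
], fingers=[0,0,0,0,0], yaw=[0,0,0,0,0])

```text
time_s: 12.0
ee_pos: [519.1, 63.7, 53.3]
eef_rot: [[-0.997, -0.082, -0.003], [-0.082, 0.997, 0.0], [0.003, 0.0, -1.0]]
force: [-1.9, 0.5, -10.4]
opening: 12.7
grasp_force: 58.6
```

Request:
step_arm([
  [0,0,0],
  [-3.7,0,-3.9],
  [-7.9,0,-7.3],
  [-12.4,0,-10.2],
  [-12.4,0,-10.2],
], fingers=[0,0,0,0,0], yaw=[0,0,0,0,0])

```text
time_s: 12.5
ee_pos: [532.7, 64.9, 64.4]
eef_rot: [[-0.997, -0.082, -0.001], [-0.082, 0.997, 0.001], [0.001, 0.001, -1.0]]
force: [-5.6, 1.9, -6.5]
opening: 12.3
grasp_force: 58.6
```

Run:
```python
from h import *
d=cam('wrist','w8');s=cam('scene','s8');o=arm.get_obs(); print(o['ee_pos'],o['force'],o['opening'])
print('grasp', proj(d,[[o['ee_pos'][0],o['ee_pos'][1],o['ee_pos'][2]+19]]),proj(s,[[o['ee_pos'][0],o['ee_pos'][1],o['ee_pos'][2]+19],[554.6,67,42]]), proj(d,[[554.6,67,42]]))
s6=cv2.imread('pics/s6.png')[:,:,::-1]; w6=cv2.imread('pics/w6.png')[:,:,::-1]
A=lambda s:cv2.resize(s[205:275,205:305],(400,280),interpolation=2)
B=lambda w:cv2.resize(w[200:340,200:360],(320,280))
c=np.zeros((560,720,3),np.uint8); c[:280,:400]=A(s6);c[280:,:400]=A(s['image']);c[:280,400:]=B(w6);c[280:,400:]=B(d['image'])
cv2.imwrite('pics/c6.png',c[:,:,::-1])
```

```text
[532.66046713  64.86902833  64.40012724] [-3.8360321   2.48251457 -5.74751408] 12.50001766275339
grasp [[278.23872615 303.30408041]] [[253.21247066 239.60611163]
 [246.40773744 249.17237214]] [[279.10066852 295.48833582]]
```

View pics/c6.png

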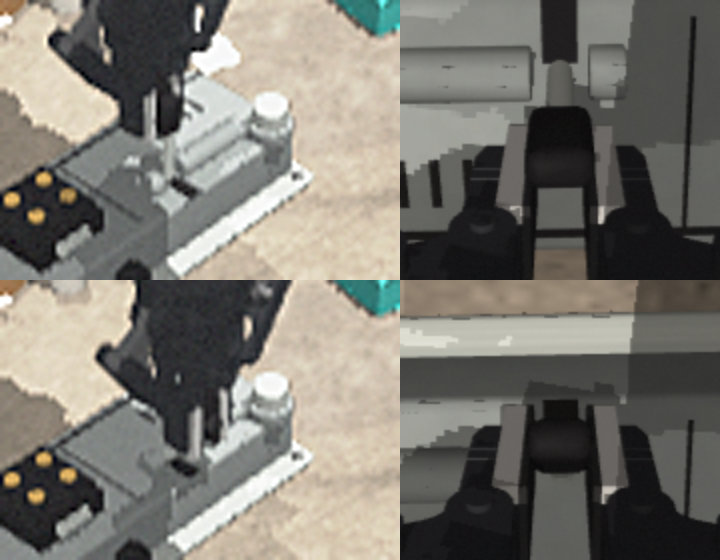

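The top-right panel (end of the first lift) shows the paddle's front face at rows 108–150 and its end face at 150–190. I'll estimate the lever angle from those edges.

Run:
```python
from h import *
d=cam('wrist'); o=arm.get_obs(); R2=d['R'];c2=-d['R'].T@d['t']; e=o['eef_rot'];off=e.T@(c2-o['ee_pos']); Rc=R2@e
def fit(ee,rot,name):
    c=ee+rot@off; dd=dict(d); dd['R']=Rc@rot.T; dd['t']=-dd['R']@c
    for a in np.arange(0,1.3,.1):
        th=.3-a; ax=np.array([np.sin(th),np.cos(th)]); n=np.array([-np.cos(th),np.sin(th)])
        P=[33*ax+4.5*n,59*ax+4.5*n,59*ax-4.5*n]
        print(name,round(a,1),[float(proj(dd,[[554.6+p[0]*.9953,67+p[0]*.0964,42+p[1]]])[0][1].round(0)) for p in P])
fit(np.array([568.8,68.4,68.5]),np.array([[-.997,-.082,0],[-.082,.997,0],[0,0,-1.]]),'w6')
fit(o['ee_pos'],o['eef_rot'],'w8')
for n,x in (('w6',281),('w8',281)):
    g=cv2.imread(f'pics/{n}.png',0); print(n,g[240:310:2,276:286].mean(1).round().astype(int).tolist())
```

```text
w6 0.0 [271.0, 318.0, 332.0]
w6 0.1 [265.0, 307.0, 323.0]
w6 0.2 [259.0, 294.0, 313.0]
w6 0.3 [252.0, 281.0, 301.0]
w6 0.4 [245.0, 266.0, 288.0]
w6 0.5 [237.0, 250.0, 274.0]
w6 0.6 [230.0, 234.0, 258.0]
w6 0.7 [223.0, 219.0, 243.0]
w6 0.8 [216.0, 203.0, 227.0]
w6 0.9 [209.0, 189.0, 211.0]
w6 1.0 [203.0, 176.0, 196.0]
w6 1.1 [197.0, 164.0, 182.0]
w6 1.2 [192.0, 153.0, 170.0]
w8 0.0 [342.0, 397.0, 408.0]
w8 0.1 [337.0, 389.0, 401.0]
w8 0.2 [331.0, 378.0, 393.0]
w8 0.3 [325.0, 366.0, 384.0]
w8 0.4 [319.0, 353.0, 373.0]
w8 0.5 [312.0, 339.0, 360.0]
w8 0.6 [305.0, 324.0, 346.0]
w8 0.7 [297.0, 308.0, 332.0]
w8 0.8 [290.0, 293.0, 316.0]
w8 0.9 [283.0, 278.0, 301.0]
w8 1.0 [277.0, 264.0, 286.0]
w8 1.1 [270.0, 251.0, 271.0]
w8 1.2 [264.0, 239.0, 258.0]
w6 [92, 92, 92, 92, 92, 92, 90, 14, 14, 14, 14, 15, 16, 16, 16, 16, 16, 21, 26, 31, 34, 35, 34, 31, 29, 29, 24, 95, 98, 98, 98, 98, 97, 98, 98]
w8 [68, 69, 71, 71, 72, 73, 68, 52, 52, 60, 14, 18, 17, 16, 16, 16, 21, 25, 30, 33, 35, 37, 35, 32, 26, 18, 14, 16, 34, 78, 94, 95, 95, 96, 96]
```

Request:
step_arm([
  [-9.9,0,-4.2],
  [-17,0,-5.6],
  [-24,0,-5.9],
  [-30.9,0,-5.2],
  [-36.2,0,-3.9],
], fingers=[0,0,0,0,0], yaw=[0,0,0,0,0])

```text
time_s: 13.15
ee_pos: [568.8, 68.2, 69.1]
eef_rot: [[-0.997, -0.082, -0.0], [-0.082, 0.997, 0.001], [0.0, 0.001, -1.0]]
force: [-10.5, 4.8, 6.9]
opening: 11.3
grasp_force: 58.2
```

Request:
step_arm([
  [-3,0,1],
  [-6,0,2.2],
  [-9,0,4],
  [-11,0,5],
  [-11,0,5],
], fingers=[0,0,0,0,0], yaw=[0,0,0,0,0])

```text
time_s: 13.65
ee_pos: [580.2, 68.4, 63.3]
eef_rot: [[-0.997, -0.082, 0.001], [-0.082, 0.997, -0.0], [-0.001, -0.0, -1.0]]
force: [-0.4, 0.0, -0.0]
opening: -0.1
grasp_force: 0.0
```

```bash
cat > lev.py <<'E'
from h import *
d=cam('wrist'); o=arm.get_obs(); print(o['ee_pos'],o['force'],o['opening'])
for a in np.arange(-.1,.7,.1):
    th=.3-a; ax=np.array([np.sin(th),np.cos(th)]); n=np.array([-np.cos(th),np.sin(th)])
    P=[33*ax+4.5*n,59*ax+4.5*n,59*ax-4.5*n]
    print(round(a,1),[float(proj(d,[[554.6+p[0]*.9953,67+p[0]*.0964,42+p[1]]])[0][1].round(0)) for p in P])
g=cv2.cvtColor(d['image'],cv2.COLOR_RGB2GRAY); 
for v in range(190,340,4): print(v,int(g[v,276:286].mean()),end='; ')
E
python3 lev.py
```

```text
[579.96010223  68.40432665  63.23304184] [ 0.30935237 -0.10994015 -0.5092199 ] -0.0098296877851362
-0.1 [260.0, 312.0, 324.0]
0.0 [254.0, 301.0, 317.0]
0.1 [248.0, 289.0, 307.0]
0.2 [240.0, 275.0, 296.0]
0.3 [233.0, 260.0, 283.0]
0.4 [225.0, 244.0, 268.0]
0.5 [218.0, 227.0, 252.0]
0.6 [210.0, 210.0, 236.0]
190 30; 194 31; 198 31; 202 30; 206 30; 210 31; 214 77; 218 71; 222 12; 226 12; 230 23; 234 35; 238 43; 242 36; 246 30; 250 24; 254 137; 258 77; 262 62; 266 48; 270 47; 274 44; 278 44; 282 44; 286 40; 290 40; 294 40; 298 33; 302 38; 306 76; 310 71; 314 35; 318 24; 322 23; 326 24; 330 24; 334 23; 338 23;
```

The paddle slipped off the pads' front edge before the tip. I'll regrip with the pads farther out on the paddle, which gives less drag and more room for lag.

Request:
step_arm([
  [0,0,-40],
  [0,0,-67],
  [27,0,-67],
  [54,0,-67],
  [83,0,-67],
], fingers=[0,0,0,20,45], yaw=[0,0,0,0,0])

```text
time_s: 14.2
ee_pos: [496.4, 61.5, 130.4]
eef_rot: [[-0.997, -0.082, 0.001], [-0.082, 0.997, -0.0], [-0.001, -0.0, -1.0]]
force: [0.4, 2.1, 0.5]
opening: 28.0
grasp_force: 0.0
```

```bash
cat > pad.py <<'E'
from h import *
d=cam('wrist'); o=arm.get_obs(); print(o['ee_pos'],o['force'],o['opening'])
g=cv2.cvtColor(d['image'],cv2.COLOR_RGB2GRAY)
for a in (0,.3,.6,1,1.4,1.75):
    dx=46*np.sin(.3-a); z=42+46*np.cos(.3-a); w=proj(d,[[554.6+dx*.9953,66.5+dx*.0964,z]])[0].round().astype(int); print(a,w,g[w[1]-2:w[1]+3,w[0]-2:w[0]+3].mean())
w=proj(d,[[508.9,62.2,50]])[0].round().astype(int); print(w); print(g[w[1]-40:w[1]+40:5,w[0]-24:w[0]+25:3])
E
python3 pad.py
```

```text
[492.19573704  61.96302823 129.64215157] [ 0.68389558  1.44237624 -0.19651985] 35.28484161012857
0 [279 341] 60.96
0.3 [279 326] 88.24
0.6 [279 307] 89.52
1 [278 279] 97.84
1.4 [278 255] 84.64
1.75 [278 240] 30.4
[278 241]
[[146 146 142 148 148 144 145 127 111 117 116 112 111 112 116 115 120]
 [138 139 139 143 151 154 145 144 126 127 127 126 129 145 140 133 133]
 [149 145 143 144 149 150 142 148 130 126 123 120 114 132 135 142 140]
 [124 136 143 145 142 141 145 145 126 127 125 125 128 149 147 142 144]
 [138 142 148 152 146 143 143 131  95 101 113  75  68 146 151 145 137]
 [157 143 148 164 158 149  18  20  25  24  23  19  94 137 143 143 144]
 [118 127 110 112 104 103  26  32  31  28  29  23  70 104 107 113 115]
 [205 205 205 204 205 204  26  32  32  31  31  27 119 207 205 205 206]
 [208 209 210 193 200 171  27  31  30  32  31  26 109 184 194 200 201]
 [147 148 137 138  78  79  22  31  30  30  30  26  68 107 112 112  97]
 [ 64  64  64  46  46  46  16  30  31  30  30  23  63  66  66  66  66]
 [ 48  57  49  47  49  48  47  32 148 151  98  60  68  68  68  69  65]
 [ 50  50  50  50  49  49  50  50 137 170 126  66  52  53  51  52  52]
 [ 83  83  83  82  83  82  83  24 115 120  95  78  85  85  86  85  86]
 [ 89  90  88  89  89  89  90  29 114 121  95  82  89  89  89  90  89]
 [ 89  90  89  89  89  90  91  32 112 121  96  72  86  88  87  88  88]]
```

Request:
step_arm([
  [0,0,30],
  [0,0,60],
  [0,0,90],
  [0,0,103],
  [0,0,103],
], fingers=[45,45,45,45,45], yaw=[0,0,0,0,0])

```text
time_s: 14.75
ee_pos: [495.6, 61.8, 25.6]
eef_rot: [[-0.997, -0.082, -0.003], [-0.082, 0.997, 0.0], [0.003, 0.001, -1.0]]
force: [-0.7, -0.2, -0.3]
opening: 38.7
grasp_force: 0.0
```

Request:
step_arm([
  [0,0,0],
  [0,0,0],
  [0,0,0],
  [0,0,0],
  [0,0,0],
], fingers=[45,20,0,0,0], yaw=[0,0,0,0,0])

```text
time_s: 15.25
ee_pos: [498.2, 61.6, 28.8]
eef_rot: [[-0.997, -0.082, 0.003], [-0.082, 0.997, -0.0], [-0.002, -0.0, -1.0]]
force: [-1.0, -0.1, 6.0]
opening: 12.0
grasp_force: 58.4
```

Request:
step_arm([
  [-1.1,0,-6.1],
  [-2.9,0,-12],
  [-5.4,0,-17.7],
  [-8.5,0,-23],
  [-12.3,0,-28],
], fingers=[0,0,0,0,0], yaw=[0,0,0,0,0])

```text
time_s: 15.75
ee_pos: [507.8, 62.6, 54.8]
eef_rot: [[-0.997, -0.082, -0.004], [-0.082, 0.997, -0.0], [0.004, -0.0, -1.0]]
force: [-5.3, -1.9, -5.1]
opening: 12.3
grasp_force: 61.2
```

Request:
step_arm([
  [-4.3,0,-4.5],
  [-9.1,0,-8.4],
  [-14.3,0,-11.8],
  [-19.8,0,-14.5],
  [-25.7,0,-16.6],
], fingers=[0,0,0,0,0], yaw=[0,0,0,0,0])

```text
time_s: 16.25
ee_pos: [532.6, 65.1, 71.3]
eef_rot: [[-0.997, -0.082, -0.006], [-0.082, 0.997, 0.0], [0.006, 0.001, -1.0]]
force: [-13.4, -0.9, 1.4]
opening: 12.4
grasp_force: 68.7
```

```bash
sed -i 's/np.arange(-.1,.7,.1)/np.arange(-.1,1.3,.1)/;s/range(190,340,4)/range(190,340,3)/' lev.py; python3 lev.py
```

```text
[533.77980759  65.07862118  71.74850912] [-9.93559015  0.08926942  0.58997296] 12.450780855659724
-0.1 [338.0, 392.0, 399.0]
0.0 [333.0, 384.0, 395.0]
0.1 [328.0, 376.0, 388.0]
0.2 [323.0, 365.0, 380.0]
0.3 [316.0, 354.0, 371.0]
0.4 [310.0, 341.0, 360.0]
0.5 [303.0, 327.0, 348.0]
0.6 [297.0, 313.0, 335.0]
0.7 [290.0, 299.0, 321.0]
0.8 [283.0, 284.0, 306.0]
0.9 [276.0, 270.0, 292.0]
1.0 [270.0, 257.0, 277.0]
1.1 [264.0, 244.0, 264.0]
1.2 [258.0, 233.0, 251.0]
190 137; 193 136; 196 134; 199 132; 202 137; 205 141; 208 140; 211 137; 214 101; 217 181; 220 186; 223 192; 226 191; 229 187; 232 185; 235 67; 238 68; 241 70; 244 72; 247 72; 250 72; 253 69; 256 29; 259 26; 262 27; 265 15; 268 15; 271 16; 274 16; 277 16; 280 12; 283 22; 286 28; 289 34; 292 38; 295 37; 298 30; 301 58; 304 95; 307 97; 310 96; 313 96; 316 96; 319 96; 322 95; 325 94; 328 93; 331 93; 334 94; 337 94;
```

Request:
step_arm([
  [-8,0,-2.5],
  [-16,0,-4.5],
  [-24,0,-6],
  [-30,0,-6],
  [-36,0,-5.5],
], fingers=[0,0,0,0,0], yaw=[0,0,0,0,0])

```text
time_s: 16.8
ee_pos: [568.3, 68.4, 75.7]
eef_rot: [[-0.997, -0.082, -0.006], [-0.082, 0.997, 0.001], [0.006, 0.001, -1.0]]
force: [-10.6, 1.1, -5.8]
opening: 11.8
grasp_force: 58.5
```

```bash
python3 lev.py
```

```text
[569.08107163  68.39719108  75.66506957] [-7.03498075  1.04787966 -6.49315663] 11.971390061851169
-0.1 [270.0, 318.0, 329.0]
0.0 [265.0, 308.0, 322.0]
0.1 [259.0, 298.0, 313.0]
0.2 [253.0, 286.0, 303.0]
0.3 [246.0, 272.0, 292.0]
0.4 [240.0, 258.0, 279.0]
0.5 [233.0, 243.0, 266.0]
0.6 [226.0, 229.0, 251.0]
0.7 [219.0, 214.0, 236.0]
0.8 [212.0, 199.0, 221.0]
0.9 [206.0, 186.0, 207.0]
1.0 [200.0, 173.0, 193.0]
1.1 [194.0, 162.0, 180.0]
1.2 [189.0, 152.0, 168.0]
190 75; 193 54; 196 30; 199 31; 202 31; 205 30; 208 31; 211 31; 214 31; 217 31; 220 30; 223 30; 226 77; 229 99; 232 97; 235 98; 238 98; 241 98; 244 99; 247 99; 250 90; 253 16; 256 15; 259 16; 262 16; 265 16; 268 18; 271 17; 274 24; 277 30; 280 32; 283 31; 286 28; 289 25; 292 97; 295 97; 298 97; 301 97; 304 97; 307 94; 310 22; 313 96; 316 88; 319 97; 322 93; 325 99; 328 92; 331 96; 334 99; 337 100;
```

The lever is at about 0.3, right at the tipping point, and the paddle is near the pads' edge. A quick flick backwards should carry it over.

Request:
step_arm([
  [-40,0,-2],
  [-60,0,-2],
  [-60,0,-30],
  [-60,0,-60],
  [-60,0,-80],
], fingers=[0,0,0,0,0], yaw=[0,0,0,0,0])

```text
time_s: 17.35
ee_pos: [631.9, 72.8, 160.4]
eef_rot: [[-0.997, -0.082, 0.003], [-0.082, 0.997, -0.0], [-0.003, -0.0, -1.0]]
force: [-0.1, -0.3, 0.7]
opening: 0.2
grasp_force: 0.0
```

```bash
python3 pad.py | head -7
python3 - <<'E'
from h import *
s=cam('scene');g=cv2.cvtColor(s['image'],cv2.COLOR_RGB2GRAY)
for a in (0,.3,.6,1,1.4,1.75):
    dx=46*np.sin(.3-a); z=42+46*np.cos(.3-a); w=proj(s,[[554.6+dx*.9953,66.5+dx*.0964,z]])[0].round().astype(int); print(a,w,g[w[1]-1:w[1]+2,w[0]-1:w[0]+2].mean())
E
```

```text
[633.2064419   72.62849328 163.85026659] [ 0.33374657 -0.48531836  3.98641123] 0.025089107816961265
0 [279 135] 123.96
0.3 [279 113] 53.68
0.6 [278  90] 26.4
1 [278  64] 126.48
1.4 [278  47] 125.96
1.75 [278  44] 125.76
0 [242 232] 151.11111111111111
0.3 [246 234] 146.33333333333334
0.6 [251 237] 36.22222222222222
1 [256 243] 184.55555555555554
1.4 [260 250] 147.77777777777777
1.75 [261 256] 118.88888888888889
```

```bash
cat > track.py <<'E'
from h import *
for i in range(6):
    s=cam('scene');g=cv2.cvtColor(s['image'],cv2.COLOR_RGB2GRAY); r=[]
    for a in np.arange(0,1.8,.15):
        dx=46*np.sin(.3-a); z=42+46*np.cos(.3-a); w=proj(s,[[554.6+dx*.9953,66.5+dx*.0964,z]])[0].round().astype(int); r.append(int(g[w[1]-1:w[1]+2,w[0]-1:w[0]+2].mean()))
    print(r)
E
python3 track.py; python3 -c "
from h import *;print(arm.get_obs()['time_s'])"
```

```text
[151, 167, 146, 80, 28, 138, 219, 166, 213, 195, 125, 121]
[152, 167, 144, 183, 59, 43, 216, 166, 213, 195, 125, 123]
[152, 168, 138, 180, 212, 46, 102, 169, 215, 195, 123, 122]
[151, 167, 139, 181, 215, 210, 68, 93, 214, 195, 125, 121]
[152, 168, 140, 175, 215, 209, 222, 69, 105, 196, 124, 122]
[152, 167, 140, 171, 215, 208, 218, 168, 87, 37, 96, 123]
17.75
```

The hinge is heavily damped, since it falls slowly, so slower lifting will slip less. Retrying slowly.

Request:
step_arm([
  [45,0,0],
  [90,0,10],
  [134,0,30],
  [134,0,70],
  [134,0,90],
], fingers=[0,10,45,45,45], yaw=[0,0,0,0,0])

```text
time_s: 18.25
ee_pos: [494.7, 61.9, 64.6]
eef_rot: [[-0.997, -0.082, -0.002], [-0.082, 0.997, 0.0], [0.002, 0.0, -1.0]]
force: [0.3, -0.2, -0.3]
opening: 38.3
grasp_force: 0.0
```

Request:
step_arm([
  [0,0,20],
  [0,0,32],
  [0,0,40],
  [0,0,40],
  [0,0,40],
], fingers=[45,45,45,45,45], yaw=[0,0,0,0,0])

```text
time_s: 18.75
ee_pos: [497.5, 61.6, 27.9]
eef_rot: [[-0.997, -0.082, 0.001], [-0.082, 0.997, -0.0], [-0.001, -0.0, -1.0]]
force: [0.2, 0.2, 0.2]
opening: 38.8
grasp_force: 0.0
```

Request:
step_arm([
  [0,0,0],
  [0,0,0],
  [0,0,0],
  [0,0,0],
  [0,0,0],
], fingers=[20,0,0,0,0], yaw=[0,0,0,0,0])

```text
time_s: 19.25
ee_pos: [497.8, 61.5, 28.2]
eef_rot: [[-0.997, -0.082, 0.001], [-0.082, 0.997, -0.0], [-0.001, -0.0, -1.0]]
force: [0.1, -0.8, 6.7]
opening: 12.1
grasp_force: 58.5
```

Request:
step_arm([
  [-0.4,0,-2.7],
  [-0.9,0,-5.3],
  [-1.6,0,-7.9],
  [-2.4,0,-10.5],
  [-3.3,0,-13],
], fingers=[0,0,0,0,0], yaw=[0,0,0,0,0])

```text
time_s: 19.75
ee_pos: [499.7, 61.9, 39.7]
eef_rot: [[-0.997, -0.082, -0.002], [-0.082, 0.997, -0.0], [0.002, -0.0, -1.0]]
force: [1.4, -0.8, -7.3]
opening: 12.2
grasp_force: 58.4
```

Request:
step_arm([
  [-1,0,-2.5],
  [-2.2,0,-4.9],
  [-3.5,0,-7.3],
  [-4.9,0,-9.6],
  [-6.4,0,-11.8],
], fingers=[0,0,0,0,0], yaw=[0,0,0,0,0])

```text
time_s: 20.25
ee_pos: [505.9, 62.5, 51.8]
eef_rot: [[-0.997, -0.082, -0.002], [-0.082, 0.997, -0.0], [0.002, 0.0, -1.0]]
force: [-7.0, -2.5, -4.9]
opening: 11.8
grasp_force: 61.6
```

Request:
step_arm([
  [-1.6,0,-2.2],
  [-3.4,0,-4.2],
  [-5.2,0,-6.2],
  [-7.1,0,-8.1],
  [-9.1,0,-9.9],
], fingers=[0,0,0,0,0], yaw=[0,0,0,0,0])

```text
time_s: 20.75
ee_pos: [514.9, 63.4, 61.6]
eef_rot: [[-0.997, -0.082, -0.002], [-0.082, 0.997, 0.0], [0.002, 0.0, -1.0]]
force: [-4.5, -2.1, -7.2]
opening: 12.1
grasp_force: 65.6
```

Request:
step_arm([
  [-2.1,0,-1.7],
  [-4.3,0,-3.3],
  [-6.6,0,-4.8],
  [-8.9,0,-6.1],
  [-11.3,0,-7.3],
], fingers=[0,0,0,0,0], yaw=[0,0,0,0,0])

```text
time_s: 21.25
ee_pos: [525.8, 64.4, 68.8]
eef_rot: [[-0.997, -0.082, -0.003], [-0.082, 0.997, 0.0], [0.003, 0.001, -1.0]]
force: [-11.4, -1.9, -2.5]
opening: 12.4
grasp_force: 67.4
```

```bash
python3 lev.py; sleep 0; python3 lev.py | tail -1 | cut -c 180-520
```

```text
[525.86813096  64.46241674  68.94283873] [-8.41186733 -1.3467347  -5.55196528] 12.312284162300305
-0.1 [352.0, 408.0, 415.0]
0.0 [348.0, 401.0, 411.0]
0.1 [343.0, 393.0, 405.0]
0.2 [337.0, 383.0, 397.0]
0.3 [331.0, 371.0, 388.0]
0.4 [325.0, 359.0, 377.0]
0.5 [318.0, 345.0, 365.0]
0.6 [311.0, 331.0, 352.0]
0.7 [304.0, 316.0, 338.0]
0.8 [298.0, 302.0, 324.0]
0.9 [291.0, 287.0, 309.0]
1.0 [284.0, 274.0, 295.0]
1.1 [278.0, 261.0, 281.0]
1.2 [272.0, 249.0, 267.0]
190 138; 193 131; 196 131; 199 135; 202 136; 205 134; 208 131; 211 134; 214 139; 217 140; 220 137; 223 134; 226 130; 229 186; 232 190; 235 188; 238 191; 241 180; 244 133; 247 58; 250 61; 253 65; 256 64; 259 66; 262 57; 265 57; 268 16; 271 16; 274 16; 277 17; 280 16; 283 17; 286 24; 289 31; 292 36; 295 37; 298 32; 301 16; 304 11; 307 93; 310 94; 313 94; 316 95; 319 95; 322 95; 325 95; 328 95; 331 94; 334 94; 337 93; 50 62; 253 65; 256 67; 259 69; 262 66; 265 59; 268 15; 271 16; 274 15; 277 16; 280 16; 283 18; 286 24; 289 31; 292 36; 295 38; 298 33; 301 19; 304 13; 307 93; 310 94; 313 94; 316 95; 319 95; 322 95; 325 94; 328 94; 331 94; 334 94; 337 93;
```

Request:
step_arm([
  [-2.5,0,-1.1],
  [-5,0,-2.1],
  [-7.5,0,-3],
  [-10.1,0,-3.8],
  [-12.7,0,-4.5],
], fingers=[0,0,0,0,0], yaw=[0,0,0,0,0])

```text
time_s: 21.85
ee_pos: [538.2, 65.6, 73.6]
eef_rot: [[-0.997, -0.083, -0.004], [-0.083, 0.997, 0.0], [0.003, 0.001, -1.0]]
force: [-15.0, -1.4, 4.1]
opening: 12.1
grasp_force: 68.2
```

Request:
step_arm([
  [-2.7,0,-0.7],
  [-5.4,0,-1.3],
  [-8.1,0,-1.8],
  [-10.8,0,-2.2],
  [-13.5,0,-2.5],
], fingers=[0,0,0,0,0], yaw=[0,0,0,0,0])

```text
time_s: 22.35
ee_pos: [552.1, 66.8, 76.0]
eef_rot: [[-0.997, -0.083, -0.003], [-0.083, 0.997, 0.001], [0.003, 0.001, -1.0]]
force: [-12.6, -0.3, 0.7]
opening: 12.1
grasp_force: 63.8
```

Request:
step_arm([
  [-2.7,0,0],
  [-5.4,0,0],
  [-8.1,0,0],
  [-10.8,0,0],
  [-13.5,0,0],
], fingers=[0,0,0,0,0], yaw=[0,0,0,0,0])

```text
time_s: 22.85
ee_pos: [565.3, 68.1, 75.7]
eef_rot: [[-0.997, -0.083, -0.003], [-0.083, 0.997, 0.001], [0.003, 0.001, -1.0]]
force: [-11.9, 1.6, -2.0]
opening: 11.8
grasp_force: 58.6
```

```bash
python3 lev.py
```

```text
[565.29169162  68.08158898  75.72677958] [-10.06022843   0.85731282  -1.47161314] 11.913793086088258
-0.1 [276.0, 324.0, 334.0]
0.0 [271.0, 315.0, 328.0]
0.1 [265.0, 304.0, 320.0]
0.2 [259.0, 292.0, 310.0]
0.3 [252.0, 279.0, 299.0]
0.4 [246.0, 265.0, 286.0]
0.5 [239.0, 251.0, 273.0]
0.6 [232.0, 236.0, 259.0]
0.7 [225.0, 221.0, 244.0]
0.8 [218.0, 207.0, 229.0]
0.9 [212.0, 193.0, 214.0]
1.0 [206.0, 181.0, 200.0]
1.1 [200.0, 169.0, 187.0]
1.2 [195.0, 159.0, 175.0]
190 73; 193 75; 196 75; 199 30; 202 31; 205 31; 208 30; 211 30; 214 31; 217 31; 220 31; 223 31; 226 30; 229 31; 232 96; 235 88; 238 89; 241 89; 244 89; 247 86; 250 84; 253 13; 256 14; 259 14; 262 15; 265 15; 268 15; 271 19; 274 32; 277 36; 280 33; 283 31; 286 27; 289 96; 292 97; 295 97; 298 97; 301 97; 304 97; 307 97; 310 97; 313 23; 316 86; 319 94; 322 97; 325 94; 328 98; 331 92; 334 96; 337 99;
```

The lever is at about 0.37 with the paddle at the pads' edge. Since it falls slowly here, I'll quickly regrip farther forward and keep driving.

Request:
step_arm([
  [4,0,0],
  [25,0,0],
  [25,0,0],
  [25,0,0],
  [19,0,-1],
], fingers=[25,25,0,0,0], yaw=[0,0,0,0,0])

```text
time_s: 23.4
ee_pos: [547.0, 66.4, 78.5]
eef_rot: [[-0.997, -0.083, -0.001], [-0.083, 0.997, 0.001], [0.001, 0.001, -1.0]]
force: [-10.1, 0.6, 3.9]
opening: 12.7
grasp_force: 59.2
```

```bash
python3 lev.py
```

```text
[547.84797485  66.43808106  78.52106509] [-12.58564888   2.36024101   7.74559867] 12.50934292657481
-0.1 [305.0, 354.0, 363.0]
0.0 [300.0, 346.0, 357.0]
0.1 [295.0, 337.0, 350.0]
0.2 [289.0, 326.0, 342.0]
0.3 [283.0, 314.0, 332.0]
0.4 [277.0, 302.0, 321.0]
0.5 [270.0, 288.0, 308.0]
0.6 [264.0, 274.0, 295.0]
0.7 [257.0, 260.0, 281.0]
0.8 [251.0, 246.0, 267.0]
0.9 [244.0, 233.0, 253.0]
1.0 [238.0, 220.0, 240.0]
1.1 [233.0, 209.0, 227.0]
1.2 [227.0, 198.0, 215.0]
190 119; 193 184; 196 189; 199 195; 202 193; 205 191; 208 187; 211 68; 214 70; 217 72; 220 73; 223 74; 226 65; 229 30; 232 29; 235 30; 238 30; 241 29; 244 30; 247 30; 250 30; 253 29; 256 27; 259 75; 262 69; 265 71; 268 68; 271 62; 274 10; 277 9; 280 12; 283 11; 286 14; 289 26; 292 36; 295 41; 298 34; 301 29; 304 16; 307 95; 310 96; 313 96; 316 96; 319 95; 322 95; 325 96; 328 96; 331 96; 334 22; 337 81;
```

Request:
step_arm([
  [-6,0,0],
  [-12,0,0],
  [-18,0,1],
  [-24,0,2],
  [-28,0,3],
], fingers=[0,0,0,0,0], yaw=[0,0,0,0,0])

```text
time_s: 23.95
ee_pos: [575.6, 69.1, 75.0]
eef_rot: [[-0.997, -0.083, -0.0], [-0.083, 0.997, 0.002], [0.0, 0.002, -1.0]]
force: [-7.9, 4.3, 2.6]
opening: 12.3
grasp_force: 60.7
```

```bash
python3 lev.py
```

```text
[575.95830557  69.12166725  74.89249366] [-8.09079452  4.40917143  4.63176807] 12.562897331948145
-0.1 [258.0, 304.0, 316.0]
0.0 [252.0, 294.0, 309.0]
0.1 [246.0, 283.0, 300.0]
0.2 [240.0, 271.0, 289.0]
0.3 [233.0, 257.0, 277.0]
0.4 [226.0, 242.0, 264.0]
0.5 [219.0, 227.0, 250.0]
0.6 [211.0, 212.0, 235.0]
0.7 [204.0, 197.0, 220.0]
0.8 [198.0, 182.0, 205.0]
0.9 [191.0, 169.0, 190.0]
1.0 [185.0, 156.0, 176.0]
1.1 [180.0, 145.0, 162.0]
1.2 [175.0, 135.0, 151.0]
190 31; 193 30; 196 30; 199 30; 202 31; 205 31; 208 31; 211 31; 214 87; 217 123; 220 121; 223 122; 226 122; 229 122; 232 123; 235 124; 238 124; 241 124; 244 124; 247 125; 250 120; 253 19; 256 19; 259 20; 262 20; 265 19; 268 19; 271 21; 274 21; 277 21; 280 22; 283 25; 286 36; 289 36; 292 30; 295 27; 298 24; 301 27; 304 96; 307 83; 310 97; 313 94; 316 99; 319 91; 322 97; 325 96; 328 101; 331 99; 334 102; 337 101;
```

The lever is at about 0.07, past the tipping point. Release and lift.

Request:
step_arm([
  [0,0,0],
  [0,0,0],
  [0,0,0],
  [0,0,-30],
  [0,0,-70],
], fingers=[30,45,45,45,45], yaw=[0,0,0,0,0])

```text
time_s: 24.5
ee_pos: [574.4, 68.2, 143.4]
eef_rot: [[-0.997, -0.082, -0.003], [-0.082, 0.997, 0.0], [0.003, 0.001, -1.0]]
force: [0.9, -0.1, 1.1]
opening: 38.3
grasp_force: 0.0
```

```bash
sed -i 's/range(6)/range(2)/' track.py; python3 track.py
python3 - <<'E'
from h import *
d=cam('wrist','w9'); o=arm.get_obs(); print(o['ee_pos'],o['force'],o['q'])
E
```

```text
[44, 51, 129, 183, 213, 202, 192, 155, 183, 176, 124, 121]
[42, 52, 129, 182, 212, 198, 191, 155, 181, 182, 122, 120]
[577.991807    67.81706219 147.98177673] [-0.3104494  -0.34811376 -0.08617401] [-6.17548418e+00  2.33157079e+00 -6.87367551e+00  8.04115817e+01
  7.49703040e-05 -1.08753275e+01]
```

The lever is up (dark at angle 0) and the arm is clear of it. Now to the cover.

Request:
step_arm([
  [10,-36,-35],
  [29,-79,-43],
  [48,-122,-43],
  [67,-165,-43],
  [86,-207,-43],
], fingers=[45,45,60,60,60], yaw=[-0.14,-0.28,-0.42,-0.56,-0.7])

```text
time_s: 25.15
ee_pos: [508.7, -140.5, 186.8]
eef_rot: [[-0.721, -0.693, 0.0], [-0.693, 0.721, -0.0], [-0.0, -0.0, -1.0]]
force: [1.0, 0.3, 0.5]
opening: 51.0
grasp_force: 0.0
```

Request:
step_arm([
  [0,0,0],
  [0,0,0],
  [0,0,0],
  [0,0,0],
  [0,0,0],
], fingers=[60,60,60,60,60], yaw=[-0.14,-0.28,-0.42,-0.56,-0.64])

```text
time_s: 25.65
ee_pos: [509.3, -139.0, 186.6]
eef_rot: [[-0.165, -0.986, -0.0], [-0.986, 0.165, 0.0], [-0.0, 0.0, -1.0]]
force: [-0.2, 0.5, 0.6]
opening: 51.4
grasp_force: 0.0
```

Run:
```python
from h import *
d=cam('wrist','w10'); o=arm.get_obs(); print(o['ee_pos'],np.round(o['eef_rot'],3).tolist(),o['q'])
im=d['image'].astype(int)
u0,v0=proj(d,[[505,-167,30]])[0].astype(int); print(u0,v0)
hsv=cv2.cvtColor(d['image'],cv2.COLOR_RGB2HSV)
# top face: light grey low saturation
sat=im.max(2)-im.min(2); g=im.mean(2)
m=((sat<20)&(g>95)).astype(np.uint8); box=np.zeros_like(m); box[max(0,v0-90):v0+90,max(0,u0-90):u0+90]=1; m&=box
m=cv2.morphologyEx(m,cv2.MORPH_OPEN,np.ones((3,3)))
n,l,st,c=cv2.connectedComponentsWithStats(m)
for i in np.argsort(-st[1:,4])[:5]+1: print(st[i],c[i], im[l==i].mean(0).round(), [np.round(onz(d,p,30),1).tolist() for p in cv2.boxPoints(cv2.minAreaRect(np.argwhere(l==i)[:,::-1].astype(np.float32)))])
print(im[v0-80:v0+81:10,u0-80:u0+81:10].mean(2).astype(int))
print(sat[v0-80:v0+81:10,u0-80:u0+81:10])
```

```text
[ 509.27898312 -138.97477566  186.5689323 ] [[-0.162, -0.987, -0.0], [-0.987, 0.162, 0.0], [-0.0, 0.0, -1.0]] [-2.94741666e+01 -6.89425647e+00 -1.18674587e+01  8.50464925e+01
 -1.36758983e-03 -1.10179159e+02]
277 166
[ 239  123   71   66 3806] [273.27798213 154.82895428] [140. 133. 128.] [[546.0, -155.2, 30.0], [532.2, -210.8, 30.0], [471.2, -198.2, 30.0], [481.3, -141.7, 30.0]]
[[117 119 119 121 107 105 114 117 117  97 118 123 126 117 124 128 112]
 [120 115 124 116 109 108 113 120 109 114 120 122 118 122 109 129 114]
 [121 114 113 118 115 115 112 112 121 113 112 116 120 118 120 115 127]
 [105 109 107 109 122 119 120 121 112 114 114 112 115 117 117 121 112]
 [110 109  94  88  61 140 141 141 140 143 132 119 116 115 119 116 104]
 [112 117 111 104  64 139 140 139 140 140 141 140 112 117 115 117 119]
 [106 112 109 116  70 109 138 105 141 138 139 136 115 111 116 116 120]
 [105 113 110 109  68  41 130 116 138 136 105 123 123 106 101 106 105]
 [112 105 106 106  70 136 136 124 130 136  42  96 102  99 103 101 103]
 [106 112 115 117  63 134 135 127 123 134 135 103 107 103 108 105  99]
 [109 11
[... 708 characters left out ...]
27 26 24 22 16 14 13 13 12 13 12 11 32 32 32 31 27]
 [27 26 27 27 15 13 14 14 15 12 12 13 32 30 31 32 32]
 [28 28 27 27 16 11 13 10 14 14 14 13 31 30 32 33 32]
 [25 27 26 26 16  3 11 11 13 14 10 12 32 27 27 29 28]
 [27 27 23 24 16 13 12 12 12 13  4 17 27 28 28 28 28]
 [26 26 26 27 16 12 12 13 12 12 14 25 28 27 26 28 27]
 [26 25 26 28 25 14 11 12 13 12 11 27 27 26 27 28 27]
 [26 26 25 28 28 26 27 23 25 25 27 26 27 28 28 27 27]
 [14 16 26 28 26 24 22 22 23 24 27 28 29 27 27 27 26]
 [15 16 16 15 16 16 15 15 27 29 27 27 28 27 28 28 27]
 [16 17 17 15 17 16 16 15 28 31 27 26 26 26 26 28 28]
 [15 16 16 18 15 16 17 15 27 31 31 29 25 26 28 27 27]
 [16 18 15 16 26 27 26 26 30 30 30 27 28 27 27 27 28]]
```

The top face measures 57 x 64 mm as expected, centre (507.7, -176.5), yaw about -11.7°. I'll move above it and check again closer.

Request:
step_arm([
  [19,-2,30],
  [37.3,-4.5,60],
  [37.3,-4.5,76],
  [37.3,-4.5,76],
  [37.3,-4.5,76],
], fingers=[60,60,60,60,60], yaw=[0.04,0.04,0.04,0.04,0.04])

```text
time_s: 26.2
ee_pos: [507.6, -175.9, 111.8]
eef_rot: [[-0.209, -0.978, 0.0], [-0.978, 0.209, 0.0], [-0.0, -0.0, -1.0]]
force: [0.2, -0.4, 1.3]
opening: 50.9
grasp_force: 0.0
```

Run:
```python
from h import *
d=cam('wrist','w11'); o=arm.get_obs(); print(o['ee_pos'],np.round(o['eef_rot'],3).tolist())
im=d['image'].astype(int); sat=im.max(2)-im.min(2); g=im.mean(2)
P=proj(d,[[507.7,-176.5,30],[507.7,-176.5,48]]); print(P)
m=((sat<21)&(g>90)).astype(np.uint8); u0,v0=P[0].astype(int)
box=np.zeros_like(m); box[max(0,v0-110):v0+110,max(0,u0-110):u0+110]=1; m&=box
m=cv2.morphologyEx(m,cv2.MORPH_OPEN,np.ones((5,5)))
n,l,st,c=cv2.connectedComponentsWithStats(m)
i=np.argmax(st[1:,4])+1; print(st[i],c[i])
b=cv2.boxPoints(cv2.minAreaRect(np.argwhere(l==i)[:,::-1].astype(np.float32))); print(b.round(),[np.round(onz(d,p,30),1).tolist() for p in b])
# coarse ascii
for v in range(max(0,v0-120),min(420,v0+140),8): print(v,''.join('#' if l[v,u]==i else ('.' if sat[v,u]>21 else 'o') for u in range(u0-120,u0+121,4)))
```

```text
[ 508.10738111 -176.19079395  112.57639903] [[-0.209, -0.978, 0.001], [-0.978, 0.209, -0.001], [0.0, -0.001, -1.0]]
[[277.50953193 221.84517572]
 [277.36649719 230.75643351]]
[ 233  183   89   75 3590] [280.49721448 208.98607242]
[[232. 256.]
 [233. 183.]
 [321. 184.]
 [320. 257.]] [[547.0, -156.9, 30.0], [532.0, -211.3, 30.0], [471.7, -197.6, 30.0], [482.0, -142.0, 30.0]]
101 .........o..............oo...................................
109 ................ooooo........................................
117 .......ooooo.................................................
125 .............................................................
133 .............................................................
141 .............................................................
149 .............................................................
157 .............................................................
165 .............................................................
173 .............................................................
181 ..................oooooooooooooooooooooooo..................
[... 753 characters left out ...]
.......................oooooooo.........
285 oooooooooooooooooooo........................oooooooooo.......
293 oooooooooooooooooo..........................ooooooooooo......
301 oooooooooooooooooo..........................oooooooooooo.....
309 oooooooooooooooooooooooo.....................oooooooooooo....
317 oooooooooooooooooooooooooooooooooo...........ooooooooooooooo.
325 ooooooooooooooooooooooooooooooooooooooooo.....ooooooooooooooo
333 ooooooooooooooooooooooooooooooooooooooooooooooooooooooooooooo
341 ooooooooooooooooooooooooooooooooooooooooooooooooooooooooooooo
349 ooooooooooooooooooooooooooooooooooooooooooooooooooooooooooooo
357 ooooooooooooooooooooooooooooooooooooooooooooooooooooooooooooo
```

The mask confirms the cover is square to the tool and centred. Descend and grip the rib.

Request:
step_arm([
  [0.5,0,25],
  [0.5,0,50],
  [0.5,0,68],
  [0.5,0,78],
  [0.5,0,78],
], fingers=[60,60,60,60,60], yaw=[0,0,0,0,0])

```text
time_s: 26.75
ee_pos: [507.4, -176.5, 33.2]
eef_rot: [[-0.208, -0.978, -0.0], [-0.978, 0.208, 0.0], [-0.0, 0.0, -1.0]]
force: [0.3, -0.6, -0.0]
opening: 51.0
grasp_force: 0.0
```

Request:
step_arm([
  [0,0,0],
  [0,0,0],
  [0,0,0],
  [0,0,0],
  [0,0,0],
], fingers=[40,10,0,0,0], yaw=[0,0,0,0,0])

```text
time_s: 27.25
ee_pos: [508.3, -177.5, 34.8]
eef_rot: [[-0.209, -0.978, 0.002], [-0.978, 0.209, -0.001], [0.001, -0.002, -1.0]]
force: [0.5, 0.2, 6.1]
opening: 10.0
grasp_force: 60.8
```

Request:
step_arm([
  [0,0,-30],
  [0,0,-70],
  [0,0,-110],
  [-38,2.3,-127],
  [-78,4.6,-127],
], fingers=[0,0,0,0,0], yaw=[0,-0.07,-0.15,-0.23,-0.307])

```text
time_s: 27.75
ee_pos: [520.9, -100.4, 164.3]
eef_rot: [[0.097, -0.995, 0.005], [-0.995, -0.097, -0.003], [0.003, -0.005, -1.0]]
force: [0.3, 1.2, -0.8]
opening: 10.0
grasp_force: 59.9
```

Request:
step_arm([
  [-32,-8,0],
  [-64,-16,0],
  [-96,-24,0],
  [-128,-32,0],
  [-160,-40,0],
], fingers=[0,0,0,0,0], yaw=[0,0,0,0,0])

```text
time_s: 28.25
ee_pos: [543.6, 64.8, 160.6]
eef_rot: [[0.096, -0.995, 0.0], [-0.995, -0.096, -0.0], [0.0, -0.0, -1.0]]
force: [1.0, -0.4, -0.9]
opening: 9.8
grasp_force: 59.9
```

Request:
step_arm([
  [-38,-10,0],
  [-76,-20,0],
  [-114,-29,0],
  [-145,-37,0],
  [-145,-37,0],
], fingers=[0,0,0,0,0], yaw=[0,0,0,0,0])

```text
time_s: 28.75
ee_pos: [566.2, 214.8, 160.2]
eef_rot: [[0.1, -0.995, 0.0], [-0.995, -0.1, 0.001], [-0.001, -0.0, -1.0]]
force: [-0.6, -0.2, -0.7]
opening: 10.2
grasp_force: 59.9
```

```bash
cat > seat.py <<'E'
from h import *
d=cam('wrist','w12'); o=arm.get_obs(); e=np.array(o['ee_pos']); R=np.array(o['eef_rot']); print(e,R.round(3).tolist(),o['opening'],o['q'][5],o['force'])
hsv=cv2.cvtColor(d['image'],cv2.COLOR_RGB2HSV)
P=proj(d,[[566.8,149.7,64]])[0]; print('pred',P)
m=((hsv[...,0]>10)&(hsv[...,0]<35)&(hsv[...,1]>110)&(hsv[...,2]>100)).astype(np.uint8)
u,v=P.astype(int); b=np.zeros_like(m); b[max(0,v-60):v+60,max(0,u-60):u+60]=1; m&=b
n,l,st,c=cv2.connectedComponentsWithStats(m)
p=[(c[i],st[i,4]) for i in range(1,n) if st[i,4]>25]; print([(q.round(1).tolist(),int(a)) for q,a in p])
W=np.array([onz(d,q,64) for q,a in p]); print(W.round(1))
if len(W)==4:
    C=W.mean(0); print('C',C.round(1)); s=sorted(W.tolist(),key=lambda w:w[1])
    for a,bb in [(s[0],s[2]),(s[0],s[3]),(s[1],s[2]),(s[1],s[3])]:
        x=np.subtract(bb,a); print(np.hypot(*x[:2]).round(1),np.degrees(np.arctan2(-x[0],x[1])).round(2))
    print('tool delta to C',(R.T@(C-e)).round(1))
E
python3 seat.py
```

```text
[566.14959709 212.96686102 160.15629637] [[0.099, -0.995, -0.0], [-0.995, -0.099, -0.0], [0.0, 0.0, -1.0]] 10.413710793428486 -87.4520520177782 [ 0.52150753  0.58948546 -1.07522706]
pred [286.31308508 128.75825096]
[([272.6, 110.7], 153), ([301.4, 110.7], 153), ([272.9, 146.0], 139), ([300.8, 145.9], 138)]
[[577.6 138.5  64. ]
 [557.6 136.5  64. ]
 [575.1 162.6  64. ]
 [555.1 160.5  64. ]]
C [566.4 149.5  64. ]
24.1 5.95
31.4 -33.8
31.4 45.56
24.2 5.86
tool delta to C [63.1  6.  96.2]
```

Run:
```python
from h import *
d=cam('wrist'); o=arm.get_obs(); e=np.array(o['ee_pos']); R=np.array(o['eef_rot'])
im=d['image'].astype(int); g=im.mean(2).astype(int)
for dx in (25,27,29,31,33): print(dx,proj(d,[e+R@np.array([dx,y,4.8]) for y in (-32,-26,0,26,32)]).round(0).tolist())
for u in (230,240,250,262,300,310,320,330): print(u,[int(g[v,u-1:u+2].mean()) for v in range(185,265,3)])
v=240; print([int(g[v-1:v+2,u].mean()) for u in range(180,380,4)])
```

```text
25 [[211.0, 224.0], [223.0, 224.0], [277.0, 224.0], [332.0, 224.0], [344.0, 224.0]]
27 [[210.0, 220.0], [223.0, 220.0], [277.0, 220.0], [332.0, 220.0], [345.0, 220.0]]
29 [[210.0, 216.0], [223.0, 216.0], [277.0, 216.0], [332.0, 216.0], [345.0, 216.0]]
31 [[210.0, 212.0], [223.0, 212.0], [277.0, 212.0], [332.0, 212.0], [345.0, 212.0]]
33 [[210.0, 208.0], [222.0, 208.0], [277.0, 208.0], [333.0, 208.0], [345.0, 208.0]]
230 [134, 89, 89, 89, 89, 89, 90, 60, 60, 59, 55, 56, 108, 159, 162, 162, 161, 100, 99, 99, 99, 49, 40, 99, 76, 75, 42]
240 [102, 91, 92, 92, 92, 91, 92, 59, 60, 59, 59, 54, 105, 160, 162, 162, 100, 99, 100, 100, 100, 38, 21, 100, 99, 97, 17]
250 [104, 92, 91, 95, 99, 96, 83, 58, 60, 61, 61, 60, 100, 160, 163, 162, 99, 100, 100, 100, 100, 83, 77, 100, 99, 99, 55]
262 [78, 71, 85, 88, 89, 69, 70, 59, 60, 59, 56, 62, 101, 160, 162, 99, 100, 99, 93, 94, 94, 93, 77, 77, 77, 76, 74]
300 [79, 71, 70, 70, 69, 68, 68, 59, 60, 60, 55, 62, 97, 98, 77, 77, 76, 76, 76, 77, 77, 76, 76, 76, 77, 76, 74]
310 [79, 70, 70, 72, 69, 70, 72, 56, 55, 60, 55, 56, 73, 86, 77, 77, 76, 77, 77, 76, 76, 58, 50, 77, 77, 76, 40]
320 [80, 71, 64, 64, 66, 69, 69, 56, 54, 55, 54, 54, 72, 76, 76, 76, 77, 76, 76, 76, 76, 30, 17, 77, 76, 75, 18]
330 [78, 70, 65, 67, 65, 65, 70, 54, 55, 54, 55, 54, 70, 97, 77, 76, 77, 77, 77, 77, 76, 43, 40, 77, 76, 75, 49]
[88, 90, 87, 87, 89, 87, 85, 78, 77, 92, 99, 100, 100, 100, 100, 100, 100, 100, 99, 100, 100, 77, 76, 76, 77, 77, 76, 76, 77, 77, 77, 77, 77, 77, 77, 77, 77, 77, 77, 77, 77, 70, 73, 66, 65, 64, 68, 61, 67, 66]
```

The cover sits about 2.7 mm off along the rib in the grip; the seat reading repeats within 0.4 mm. Move over the seat and go down to just above the block.

Request:
step_arm([
  [22,2,0],
  [44,4,5],
  [65.8,6,20],
  [65.8,6,40],
  [65.8,6,56],
], fingers=[0,0,0,0,0], yaw=[0,0,0,0,0])

```text
time_s: 29.35
ee_pos: [566.7, 143.5, 103.5]
eef_rot: [[0.094, -0.996, -0.0], [-0.996, -0.094, -0.0], [0.0, 0.0, -1.0]]
force: [-0.0, -0.3, -1.4]
opening: 10.4
grasp_force: 59.9
```

Request:
step_arm([
  [0,0,0],
  [0,0,4],
  [0,0,8],
  [0,0,11],
  [0,0,14],
], fingers=[0,0,0,0,0], yaw=[0,0,0,0,0])

```text
time_s: 29.85
ee_pos: [567.0, 145.5, 90.5]
eef_rot: [[0.097, -0.995, 0.001], [-0.995, -0.097, -0.0], [0.0, -0.001, -1.0]]
force: [0.2, 1.3, 0.3]
opening: 10.2
grasp_force: 60.0
```

Request:
step_arm([
  [0,0,1],
  [0,0,3],
  [0,0,5],
  [0,0,7],
  [0,0,8],
], fingers=[0,0,0,0,0], yaw=[0,0,0,0,0])

```text
time_s: 30.35
ee_pos: [567.7, 146.1, 83.2]
eef_rot: [[0.097, -0.995, 0.002], [-0.995, -0.097, 0.002], [-0.001, -0.003, -1.0]]
force: [0.3, 5.2, 8.8]
opening: 10.4
grasp_force: 61.2
```

Request:
step_arm([
  [-0.7,0,0.5],
  [-0.7,0,1],
  [-0.7,0,1.5],
  [-0.7,0,2],
  [-0.7,0,2],
], fingers=[0,0,0,0,0], yaw=[0,0,0,0,0])

```text
time_s: 30.85
ee_pos: [568.0, 146.4, 81.9]
eef_rot: [[0.097, -0.995, 0.003], [-0.995, -0.097, 0.001], [-0.0, -0.003, -1.0]]
force: [-0.3, 3.9, 9.4]
opening: 10.2
grasp_force: 61.2
```

Request:
step_arm([
  [-0.4,0,0.7],
  [-0.4,0,1.4],
  [-0.4,0,2.1],
  [-0.4,0,2.8],
  [-0.4,0,3.5],
], fingers=[0,0,0,0,0], yaw=[0,0,0,0,0])

```text
time_s: 31.35
ee_pos: [567.8, 146.5, 78.2]
eef_rot: [[0.097, -0.995, 0.003], [-0.995, -0.097, 0.0], [0.0, -0.003, -1.0]]
force: [0.6, 2.6, 4.7]
opening: 10.0
grasp_force: 60.6
```

Request:
step_arm([
  [0,0,1],
  [0,0,2],
  [0,0,3],
  [0,0,4],
  [0,0,5],
], fingers=[0,0,0,0,0], yaw=[0,0,0,0,0])

```text
time_s: 31.85
ee_pos: [567.2, 146.7, 74.7]
eef_rot: [[0.097, -0.995, 0.002], [-0.995, -0.097, 0.0], [-0.0, -0.002, -1.0]]
force: [-11.4, 3.4, 31.9]
opening: 10.0
grasp_force: 65.0
```

Request:
step_arm([
  [0,0,0],
  [0,0,0],
  [0,0,0],
  [0,0,0],
  [0,0,0],
], fingers=[0,0,0,0,0], yaw=[0,0,0,0,0])

```text
time_s: 32.35
ee_pos: [567.2, 146.7, 74.7]
eef_rot: [[0.097, -0.995, 0.002], [-0.995, -0.097, 0.0], [-0.0, -0.002, -1.0]]
force: [-9.5, 3.2, 23.6]
opening: 10.3
grasp_force: 64.2
```

```bash
python3 track.py
python3 - <<'E'
from h import *
d=cam('wrist','w13'); o=arm.get_obs(); print(o['ee_pos'],o['force'],o['wrist_torque'],o['time_s'])
e=np.array(o['ee_pos']);R=np.array(o['eef_rot']); g=d['image'].mean(2)
# expected home top edges (z=70) and deck-level wall edge, front (-y) side
from math import cos,sin,radians
a=radians(5.7); ex=np.array([cos(a),sin(a),0]);ey=np.array([-sin(a),cos(a),0]); S=np.array([566.4,149.5,0])
for z in (70,40): print(z,proj(d,[S+ex*x-29*ey+[0,0,z] for x in (-32,0,32)]).round(1).tolist())
for u in (230,240,250,310,320,330): print(u,[int(g[v,u-1:u+2].mean()) for v in range(180,246,2)])
E
```

```text
[46, 54, 131, 187, 216, 209, 219, 167, 215, 196, 124, 123]
[45, 54, 132, 187, 215, 209, 219, 167, 215, 196, 125, 123]
[567.1662661  146.70974825  74.72114507] [-9.07818774  3.39668929 24.63855312] [0.66332708 1.97123015 0.05593398] 32.5
70 [[345.0, 224.3], [278.2, 224.4], [211.4, 224.6]]
40 [[335.0, 206.2], [278.5, 206.3], [222.0, 206.4]]
230 [141, 35, 119, 144, 142, 143, 143, 143, 144, 145, 145, 145, 142, 55, 54, 55, 55, 50, 56, 56, 81, 131, 146, 150, 149, 149, 149, 147, 147, 91, 91, 91, 91]
240 [140, 36, 118, 143, 143, 143, 143, 144, 144, 144, 145, 145, 141, 53, 54, 54, 55, 55, 50, 51, 89, 130, 146, 149, 149, 149, 149, 149, 148, 148, 148, 147, 108]
250 [141, 35, 119, 144, 145, 145, 146, 146, 146, 145, 145, 144, 141, 54, 54, 54, 55, 54, 56, 54, 66, 129, 146, 149, 148, 149, 149, 149, 150, 149, 149, 149, 148]
310 [141, 36, 145, 145, 145, 145, 144, 145, 145, 147, 147, 148, 146, 53, 53, 55, 55, 50, 55, 56, 67, 118, 147, 129, 129, 129, 129, 129, 128, 128, 128, 128, 128]
320 [141, 38, 144, 144, 144, 145, 145, 146, 147, 147, 147, 147, 143, 53, 54, 54, 54, 55, 50, 52, 72, 109, 135, 129, 129, 128, 129, 129, 129, 128, 129, 128, 128]
330 [142, 39, 145, 145, 145, 145, 147, 146, 146, 147, 147, 147, 146, 60, 54, 54, 53, 53, 56, 54, 58, 115, 127, 130, 129, 129, 130, 130, 129, 128, 129, 128, 128]
```

```bash
python3 -c "
from cell import arm
print(arm.finish_job())"
```

```text
the job is handed in; nothing more can be done
None
```

I handed the job in; no verdict came back. By my readings, the button test dropped the lever, it stayed up on its own after four lift attempts, and the cover is flat on the deck, pressed with about 24 N.

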